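# Vent a vacuum chamber, gauge the sleeves in it and sort them

## Task

Open the chamber's vent tap fully to let the vacuum go, then lift the lid off and lay it flat on the green mat. Try every brass sleeve on the gauge, one to a pin and let go, until all of them stand on it together; then stand those that slid fully home back on the chamber's floor, and put those that stopped on the shoulder in the red bin. Finally set the lid back centred on the chamber, and only then turn the vent tap shut; the tap must stay open as long as the lid is off.

Things in the scene. Friction and masses are not known exactly. Their poses are not given: they have to be found in the camera images.
- chamber: fixed vacuum chamber: round steel pot, 128 mm outside, 120 mm inside, with a flange 136 mm across at its rim. Origin: centre of its underside on the worktop; z up. The flat inner floor (white plate) is 18 mm above the origin, the rim 62 mm. A blind brass nozzle points along its +x.
- lid: loose lid of the chamber: flat clear disc 136 mm across, 10 mm thick, about 0.6 kg; flat underside without a lip, so it rests on the flange by its weight. Origin: centre of the underside; z up. A black knob on its centre (22 mm across, from 22 to 40 mm above the origin, on a 14 mm stem) is the handle. The vent tap stands on the lid 48 mm from the centre along the lid's +x.
- vent_tap (a joint): vent tap on the lid, turning on a vertical axis, clockwise seen from above as the value grows: 0 closed (red bar crosswise, along the lid's y), 1.5 rad fully open at its stop (bar points at the knob). Starts at 0 to 0.1. About 0.04 N m of friction; stays where left.
- tap_grip (a point): on the vent tap's axis, mid-height of its red bar; turns with the bar. The bar is 32 mm long along this point's y, 9 mm wide along its x and 14 mm high, its top 7 mm above this point (37 mm above the lid's underside).
- mat: fixed round green parking mat with a black centre on the worktop, 132 mm across, 3 mm thick. Origin: centre of its underside. Place to lay the lid.
- gauge: fixed dark steel gauge bar, 140 x 46 x 14 mm, with four equal upright stepped pins in a row along its x, 36 mm apart. Origin: centre of its underside; z up.
- gauge_pin0 (a point): foot of gauge pin 0, on the bar's top face (14 mm above the worktop). Each pin rises 39 mm above this point: 15.6 mm thick for the first 10 mm, a short conical shoulder from 10 to 13 mm, then 10 mm thick up to 31 mm and a pointed tip to 39 mm.
- gauge_pin1 (a point): foot of gauge pin 1, on the bar's top face (14 mm above the worktop). Same as pin 0.
- gauge_pin2 (a point): foot of gauge pin 2, on the bar's top face (14 mm above the worktop). Same as pin 0.
- gauge_pin3 (a point): foot of gauge pin 3, on the bar's top face (14 mm above the worktop). Same as pin 0.
- sleeve_a: brass sleeve, 24 mm outside, 34 mm long, open at both ends, about 40 g. Origin: centre of its lower end, z along its axis. Its bore is either right (18 mm: it drops over the thick foot of a pin down to the bar) or undersize (13 mm: it stops on the shoulder, about 12 mm above the bar). Which is which is not told; the gauge shows it.
- sleeve_b: brass sleeve, 24 mm outside, 34 mm long, open at both ends, about 40 g. Origin: centre of its lower end, z along its axis. Same as sleeve_a outside. Only 3 or 4 of the five sleeves are there; at the start they stand on the chamber's floor about 34 mm from its centre, at least 37 mm from centre to centre.
- sleeve_c: brass sleeve, 24 mm outside, 34 mm long, open at both ends, about 40 g. Origin: centre of its lower end, z along its axis. Same as sleeve_a outside; absent in some runs.
- sleeve_d: brass sleeve, 24 mm outside, 34 mm long, open at both ends, about 40 g. Origin: centre of its lower end, z along its axis. Same as sleeve_a outside; absent in some runs.
- sleeve_e: brass sleeve, 24 mm outside, 34 mm long, open at both ends, about 40 g. Origin: centre of its lower end, z along its axis. Same as sleeve_a outside; absent in some runs.
- reject_bin: loose red open plastic bin for rejects, 78 mm along its x, 120 mm along its y, 18 mm high, walls and floor 3 mm thick, 0.2 kg. Origin: centre of its underside; z up.
- steel_tray: fixed shallow steel tray in which the chamber and the gauge stand: 200 mm along x, 300 mm along y, rim 23 mm high, its floor level with the worktop. Origin: centre of its underside. A tall vacuum pump (under 0.45 m high) stands 110 mm left (+y) of it, and shelves rise behind the work from x = 0.77 m: keep the arm clear of both.

How it is judged:
By the outcome, as a careful person would: the job done as asked, in the order asked, and still so for the second after the job is handed in, with the robot touching nothing.
Of sleeve_a, sleeve_b, sleeve_c, sleeve_d, sleeve_e only 3 to 4 are there at a start; the rules pass over those that are not, and their reading is None.
At some moment in a run one of lid may be knocked a few centimetres aside while the robot is not near it.
It also fails if it takes over 210 s, if anything falls off the work surface, if the arm or the gripper's body presses on something with over 40 N, if the wrist force passes 120 N, or if a joint passes its speed limit or range.

## Robot

A 6-joint arm with a two-finger parallel gripper is mounted at the origin on a cart in front of the work surface, level with it; the furniture and walls round the work are solid. World frame = base frame: x ahead of the robot, y to its left, z up, the work surface at z = 0. Lengths are in m, angles in rad, forces in N, time in s.
With the tool pointing down it reaches from about 0.425 to 0.95 m from the base axis. Payload 3.5 kg.
Tool frame: the origin (TCP) lies between the finger pads; the fingertips stand 14 mm ahead of it and the grasp point (between the pads) lies 5 mm behind it; z points along the fingers, y is the line along which they close (so a half turn about z gives the same grasp; the last joint's range is limited). The gripper opens to 85 mm and grips with 20 to 120 N. Pads are 22 mm wide; open, the fingers measure 114 mm over their backs; the gripper's body (76 mm by 85 mm) begins 54 mm behind the grasp point. The pads swing forward as they close: fully open they stand 13 mm farther back than shut.
Start: joints at [1.144, 0.286, 1.577, -0, 1.279, -0.15], TCP at [0.184, 0.649, 0.245] pointing down, gripper open.
Joint ranges: [-2.77, 2.77], [-0.9, 2.22], [0.21, 2.48], [-1.53, 4.67], [0.24, 2.81], [-2.84, 2.84]. Speed limits (rad/s): [2.79, 2.79, 3.14, 3.14, 3.14, 3.14].

## Interface

Orientations are given as a unit quaternion [x, y, z, w].
In Python, from plant import * gives the robot as it stands.
- The arm moves only by the tool step_arm, never from a script. Its argument "commands" is a list of rows, each an object of numbers: "gripper": the gripper's target within -1 to 1 (shut at 1, half-way at 0, fully open at -1); "x", "y", "z": the shift along the tool's x, y, z in mm; "spin": the turn about the tool's z in degrees. A call has exactly 10 rows; each row shifts and turns the commanded pose from where the row before left it, along the tool's axes as they then stand; what a row does not reach is not made up. A row lasts 1/10 s, in which the tool goes at most 50 mm and 8.59 degrees, less where a joint would pass 70% of its speed; a pose out of reach is approached as far as the arm can. A call with a gripper value outside its range is refused whole. The fingers move at their own pace and stop on an object; "force" is the grip in N (left out, the last holds). Time passes only in rows, so rows that do not move let the fingers close, or fill a call up. It gives the time, the measured TCP pose, the force, the opening and the grip force at its end, in the units of the state.
- get_state(): the state, without advancing time (a new reading comes with each control period).
- read_camera(name): name is "scene" or "top" or "wrist"; returns a dict with "color" (384x512x3 uint8, red, green, blue), "z_map" (384x512 float32, m along the optical axis (not along the pixel's ray), 0 where there is no reading), "fx", "fy", "cx", "cy" (pixels), "eye" and "attitude" of the camera in the world; the wrist camera has in their place "mount" (4x4, takes a point from camera to tool coordinates, whose origin is the TCP and whose axes are the flange's). Camera axes: x right, y up, looking along -z (the intrinsics and any distortion apply to the point x, -y, -z); pixel columns grow to the right and rows downward; lengths in m; the calibration is good to about 2 mm. A picture is of the moment at which its call begins: read the wrist's pose just before it.
- sign_off(): hands the job in; it is judged then, once.
The state is a dict: "time": time; "qpos": joint angles; "dq": joint speeds; "joint_efforts": joint torques, N m; "eef_pos": TCP position; "tcp_rot": TCP orientation; "contact_force": force on the tool from outside, world axes, zero at the start; "wrist_torque": the same for the moment, N m; "opening": opening from 0.0 (shut) to 1.0 (fully open); "finger_force": force on a finger pad.
Only numpy, scipy, OpenCV 4.12 (cv2) and the standard library are available. Lean on these libraries where they do the work, as an engineer would, in place of code of your own. Each camera call takes 0.05 s, during which the arm holds its last target. There are 200 camera calls.

## Working session

There is one attempt and no reset: what is moved stays moved. The work goes in short steps, Python scripts to look and compute and a tool call to move; the robot and the scene stay as the last step left them, time stands still between calls to the robot, and variables do not carry over. Pictures are saved under pics/ and viewed, at most 14 in all, crops included, and the job is handed in when it is done.

Besides the shell and the picture viewer there is one more tool, called as a command line: name --argument value ..., lists and objects as JSON in quotes. step_arm: Moves the arm, as the interface text tells. Its arguments: {"type":"object","properties":{"commands":{"type":"array"},"force":{"type":"number"}},"required":["commands"]}

```bash
ls; mkdir -p pics
cat > h.py <<'E'
from plant import *
import numpy as np, cv2
from scipy.spatial.transform import Rotation as R
def look(name,save=None):
    s=get_state(); c=read_camera(name)
    if save: cv2.imwrite('pics/'+save,c['color'][:,:,::-1])
    if name=='wrist':
        T=np.eye(4);T[:3,:3]=R.from_quat(s['tcp_rot']).as_matrix();T[:3,3]=s['eef_pos']
        M=T@np.array(c['mount'])
    else:
        M=np.eye(4);a=np.array(c['attitude'])
        M[:3,:3]=R.from_quat(a).as_matrix() if a.size==4 else a
        M[:3,3]=c['eye']
    c['M']=M
    return c
def ray(c,u,v):
    d=np.array([(u-c['cx'])/c['fx'],-(v-c['cy'])/c['fy'],-1.])
    return c['M'][:3,3],c['M'][:3,:3]@d
def onz(c,u,v,z):
    o,d=ray(c,u,v);return o+d*(z-o[2])/d[2]
def cloud(c):
    v,u=np.mgrid[:c['z_map'].shape[0],:c['z_map'].shape[1]]
    d=np.stack([(u-c['cx'])/c['fx'],-(v-c['cy'])/c['fy'],-np.ones(u.shape)],-1)*c['z_map'][...,None]
    return d@c['M'][:3,:3].T+c['M'][:3,3]
E
python3 - <<'E'
from h import *
s=get_state();print(s)
for n in('scene','top','wrist'):
    c=look(n,n+'0.png');print(n,{k:v for k,v in c.items() if k not in('color','z_map')})
a=[cv2.imread('pics/%s0.png'%n) for n in('scene','top')]
E
```

```text
pics
{'time': 0.0, 'qpos': array([ 1.14397976e+00,  2.87198598e-01,  1.57819273e+00, -1.16190068e-05,
        1.27857272e+00, -1.49970214e-01]), 'dq': array([ 0.00018312,  0.00096572, -0.00107999,  0.00060382,  0.00014424,
       -0.00057029]), 'joint_efforts': array([ 1.92110841e-03, -4.05957055e+01, -2.92636818e+01, -6.15875069e-05,
        5.45673989e-03, -3.39186194e-06]), 'eef_pos': array([0.18418645, 0.64873506, 0.24391665]), 'tcp_rot': array([ 1.37979786e-01,  9.90434335e-01, -1.13831245e-03, -3.31895478e-04]), 'contact_force': array([0.34035128, 0.35281241, 0.28461701]), 'wrist_torque': array([ 0.00213534, -0.02256339,  0.0057108 ]), 'finger_force': 0.0, 'opening': 1.002756032992194}
scene {'fx': 431.4715669087955, 'fy': 431.4715669087955, 'cx': 270.5208495820574, 'cy': 189.06627895090227, 'eye': array([ 0.09923421, -0.85187465,  0.47843411]), 'attitude': array([ 0.50525928, -0.17246624, -0.26334221,  0.80350441]), 'M': array([[ 0.80181255,  0.24891291, -0.54326696,  0.09923421],
       [-0.59747359,  0.35072788, -0.72112084, -0.85187465],
       [ 0.01104258,  0.9027914 ,  0
[... 585 characters left out ...]
 271.04582828247345, 'fy': 271.04582828247345, 'cx': 258.59635032675976, 'cy': 192.93657343196733, 'mount': array([[-7.57256238e-04,  9.60745259e-01,  2.77431024e-01,
         7.02137964e-02],
       [ 9.99999697e-01,  6.76916975e-04,  3.85361493e-04,
        -1.03808905e-03],
       [ 1.82436459e-04,  2.77431231e-01, -9.60745481e-01,
        -1.28673181e-01],
       [ 0.00000000e+00,  0.00000000e+00,  0.00000000e+00,
         1.00000000e+00]]), 'M': array([[ 0.27399686, -0.92424395, -0.26589252,  0.11647664],
       [ 0.96172784,  0.26265553,  0.07804893,  0.66725255],
       [-0.00229811, -0.2771014 ,  0.96083793,  0.37274216],
       [ 0.        ,  0.        ,  0.        ,  1.        ]])}
```

View pics/top0.png

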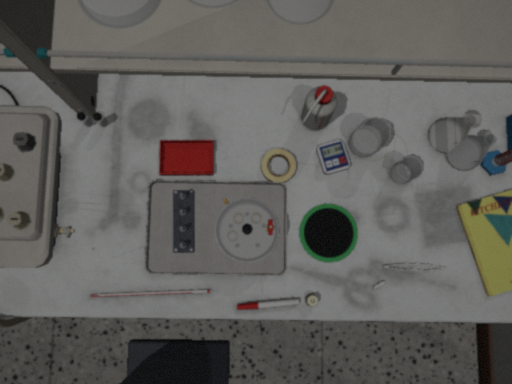

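View pics/scene0.png

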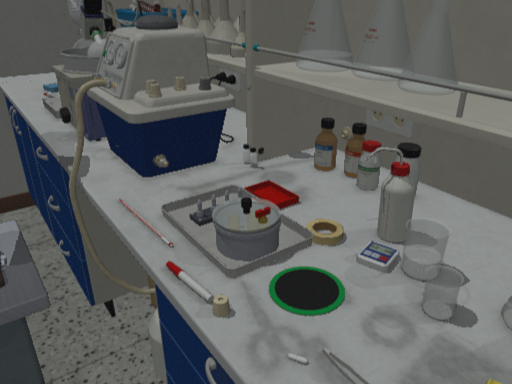

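The top view shows the tray at about (217,227), gauge pins along column 183, the lid knob at (246,228) with its red bar at (270,227), the mat at (328,233), the bin at (187,157), and the pump on the left. The scene view agrees.

```bash
cat > m.py <<'E'
from h import *
import sys
c=look('top'); P=cloud(c); hsv=cv2.cvtColor(c['color'],cv2.COLOR_RGB2HSV)
def comps(m,amin=15):
    n,l,st,ce=cv2.connectedComponentsWithStats(m.astype(np.uint8))
    return [(l==i,st[i],ce[i]) for i in range(1,n) if st[i][4]>=amin]
H,S,V=hsv[...,0],hsv[...,1],hsv[...,2]
print('green');
for m,st,ce in comps((H>45)&(H<80)&(S>120)&(V>60),100):
    print(st,onz(c,st[0]+(st[2]-1)/2,st[1]+(st[3]-1)/2,.003).round(4))
print('red')
for m,st,ce in comps(((H<8)|(H>172))&(S>140)&(V>80),12):
    z=np.median(P[m][:,2]);r=cv2.minAreaRect(np.argwhere(m)[:,::-1].astype(np.float32));print(st,z.round(3),onz(c,*ce,z).round(4),r)
E
python3 m.py
python3 - <<'E'
from h import *
c=look('top');P=cloud(c)
X=P[90:275,0:75];m=(X[...,2]>.1);print('pump',X[m].min(0),X[m].max(0))
Y=P[180:275,148:290]
for n,p in (('pin',P[188:256,170:196]),('lid',P[200:262,215:282])):
    print(n,np.percentile(p[...,2],[0,5,25,50,75,95,100]).round(3))
print(P[228,246],P[227,270],P[228,232],P[160,187],P[225,240])
im=cv2.resize(c['color'][180:275,145:365],None,fx=3.6,fy=3.6,interpolation=cv2.INTER_CUBIC);cv2.imwrite('pics/t1.png',im[:,:,::-1])
E
```

```text
green
[300 204  57  57 596] [ 0.5135 -0.4088  0.003 ]
red
[316  86  17  16 131] 0.161 [ 0.7787 -0.3767  0.161 ] ((324.2786865234375, 93.06558227539062), (16.388721466064453, 13.827984809875488), 39.80556869506836)
[ 160  141   53   33 1535] 0.003 [ 0.676  -0.0911  0.0027] ((186.0, 157.0), (32.0, 52.0), 90.0)
[160 147   1  12  12] 0.017 [ 0.6844 -0.0304  0.0174] ((160.0, 152.5), (11.0, 0.0), -90.0)
[340 157   6   6  23] 0.015 [ 0.6762 -0.44    0.0151] ((342.3500061035156, 159.54998779296875), (5.692099571228027, 4.110960960388184), 71.56504821777344)
[268 220   4   6  17] 0.099 [ 0.5247 -0.273   0.0986] ((269.5, 222.5), (5.0, 3.0), 90.0)
[268 228   5   6  19] 0.098 [ 0.5079 -0.2737  0.0981] ((270.0, 230.5), (5.0, 4.0), 90.0)
[238 304  20   5  84] 0.014 [ 0.3498 -0.2315  0.0141] ((247.5, 306.0), (4.0, 19.0), 90.0)
pump [ 0.42770106 -0.21481716  0.10232571] [0.77933396 0.2413942  1.10147404]
pin [-5.000e-03 -1.000e-03  8.000e-03  1.300e-02  1.500e-02  3.400e-02
  1.101e+00]
lid [-7.000e-03 -1.000e-03  6.800e-02  7.100e-02  7.200e-02  7.600e-02
  1.101e+00]
[ 0.51205191 -0.22463341  0.1011632 ] [ 0.51525574 -0.27363756  0.09619545] [ 0.51400476 -0.19565946  0.06912575] [ 0.67077991 -0.08988479  0.00619627] [ 0.52070793 -0.21227623  0.06732826]
```

View pics/t1.png

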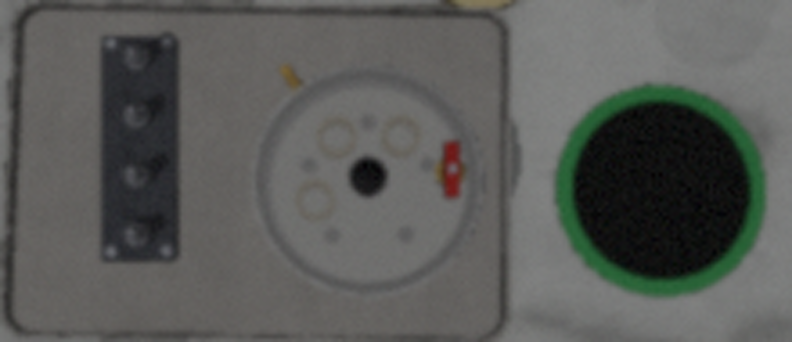

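The crop shows three sleeves through the clear lid at (337,138), (400,136) and (314,200), with the bar crosswise at (452,169). I'll lift over the pump first.

step_arm --commands '[{"z": -48,"gripper": -1},{"z": -48},{"z": -48},{"z": -48},{"z": -48},{"z": -48},{"z": -48},{"spin": -8},{"spin": -7.9},{}]'

```text
invalid input
```

step_arm --commands '[{"x": -28,"y": -35},{"x": -28,"y": -35},{"x": -28,"y": -35},{"x": -28,"y": -35},{"x": -28,"y": -35},{"x": -28,"y": -35},{"x": -28,"y": -38},{"x": -28,"y": -38},{"x": -28,"y": -38},{"y": -48}]'

```text
invalid input
```

step_arm --commands '[{"y": -48},{"y": -48},{"y": -48},{"y": -48},{"y": -48},{"y": -48},{"y": -48},{"y": -48},{"x": 0},{}]'

```text
invalid input
```

step_arm --commands '[{"gripper": -1,"x": 0,"y": 0,"z": -48,"spin": 0},{"gripper": -1,"x": 0,"y": 0,"z": -48,"spin": 0},{"gripper": -1,"x": 0,"y": 0,"z": -48,"spin": 0},{"gripper": -1,"x": 0,"y": 0,"z": -48,"spin": 0},{"gripper": -1,"x": 0,"y": 0,"z": -48,"spin": 0},{"gripper": -1,"x": 0,"y": 0,"z": -48,"spin": 0},{"gripper": -1,"x": 0,"y": 0,"z": -48,"spin": 0},{"gripper": -1,"x": 0,"y": 0,"z": 0,"spin": -8},{"gripper": -1,"x": 0,"y": 0,"z": 0,"spin": -7.9},{"gripper": -1,"x": 0,"y": 0,"z": 0,"spin": 0}]'

```text
time: 1.25
eef_pos: [0.1844, 0.6494, 0.5815]
tcp_rot: [-0.0, 1.0, 0.0, 0.0]
contact_force: [-0.3, 0.6, -0.6]
opening: 1.0
finger_force: 0.0
```

step_arm --commands '[{"gripper": -1,"x": -28,"y": -35,"z": 0,"spin": 0},{"gripper": -1,"x": -28,"y": -35,"z": 0,"spin": 0},{"gripper": -1,"x": -28,"y": -35,"z": 0,"spin": 0},{"gripper": -1,"x": -28,"y": -35,"z": 0,"spin": 0},{"gripper": -1,"x": -28,"y": -35,"z": 0,"spin": 0},{"gripper": -1,"x": -28,"y": -35,"z": 0,"spin": 0},{"gripper": -1,"x": -28,"y": -38,"z": 0,"spin": 0},{"gripper": -1,"x": -28,"y": -38,"z": 0,"spin": 0},{"gripper": -1,"x": -28,"y": -38,"z": 0,"spin": 0},{"gripper": -1,"x": 0,"y": -48,"z": 0,"spin": 0}]'

```text
time: 2.25
eef_pos: [0.4392, 0.2758, 0.5781]
tcp_rot: [0.002, 1.0, -0.001, -0.002]
contact_force: [0.3, -0.8, -1.0]
opening: 1.005
finger_force: 0.0
```

step_arm --commands '[{"gripper": -1,"x": 0,"y": -48,"z": 0,"spin": 0},{"gripper": -1,"x": 0,"y": -48,"z": 0,"spin": 0},{"gripper": -1,"x": 0,"y": -48,"z": 0,"spin": 0},{"gripper": -1,"x": 0,"y": -48,"z": 0,"spin": 0},{"gripper": -1,"x": 0,"y": -48,"z": 0,"spin": 0},{"gripper": -1,"x": 0,"y": -48,"z": 0,"spin": 0},{"gripper": -1,"x": 0,"y": -48,"z": 0,"spin": 0},{"gripper": -1,"x": 0,"y": -48,"z": 0,"spin": 0},{"gripper": -1,"x": 0,"y": -48,"z": 0,"spin": 0},{"gripper": -1,"x": 0,"y": 0,"z": 0,"spin": 0}]'

```text
time: 3.25
eef_pos: [0.4367, -0.1594, 0.5787]
tcp_rot: [0.005, 1.0, 0.0, -0.002]
contact_force: [0.1, 0.3, -0.9]
opening: 1.001
finger_force: 0.0
```

step_arm --commands '[{"gripper": 0.3,"x": -10,"y": -14,"z": 41,"spin": 0},{"gripper": 0.3,"x": -10,"y": -14,"z": 41,"spin": 0},{"gripper": 0.3,"x": -10,"y": -14,"z": 41,"spin": 0},{"gripper": 0.3,"x": -10,"y": -14,"z": 41,"spin": 0},{"gripper": 0.3,"x": -10,"y": -14,"z": 41,"spin": 0},{"gripper": 0.3,"x": -10,"y": -14,"z": 41,"spin": 0},{"gripper": 0.3,"x": -10,"y": -14,"z": 41,"spin": 0},{"gripper": 0.3,"x": -8,"y": -14,"z": 41,"spin": 0},{"gripper": 0.3,"x": 0,"y": 0,"z": 0,"spin": 0},{"gripper": 0.3,"x": 0,"y": 0,"z": 0,"spin": 0}]'

```text
time: 4.25
eef_pos: [0.5149, -0.2655, 0.2529]
tcp_rot: [0.0, 1.0, 0.001, -0.001]
contact_force: [0.6, 0.5, 0.6]
opening: 0.348
finger_force: 0.0
```

```bash
cat > w.py <<'E'
from h import *
import sys
c=look('wrist','w%s.png'%sys.argv[1]); P=cloud(c); hsv=cv2.cvtColor(c['color'],cv2.COLOR_RGB2HSV)
s=get_state();print(s['eef_pos'].round(4),s['opening'])
H,S,V=cv2.split(hsv)
def comps(m,amin):
    n,l,st,ce=cv2.connectedComponentsWithStats(m.astype(np.uint8))
    return [(l==i,st[i],ce[i]) for i in range(1,n) if st[i][4]>=amin]
for m,st,ce in comps(((H<8)|(H>172))&(S>140)&(V>80),60):
    z=np.median(P[m][:,2]);u=np.argwhere(m)[:,::-1]
    q=np.array([onz(c,*p,z)[:2] for p in u],np.float32)
    r=cv2.minAreaRect(q);print('red',st,z.round(4),np.round(r[0],4),np.round(r[1],4),round(r[2],1))
for m,st,ce in comps((V<60)&(P[...,2]>.08)&(P[...,2]<.13)&(abs(P[...,0]-.51)<.1)&(abs(P[...,1]+.22)<.08),60):
    z=np.median(P[m][:,2]);print('black',st,z.round(4),onz(c,*ce,z).round(4))
E
python3 w.py 1
```

```text
[ 0.5157 -0.2661  0.2552] 0.34622728963898175
red [269  29  37  16 425] 0.0144 [ 0.3525 -0.2319] [0.0141 0.0441] 4.6
red [247 170   8  28 178] 0.0988 [ 0.5154 -0.2751] [0.0075 0.0299] 89.7
red [ 333  245   84   48 2380] 0.0032 [ 0.6803 -0.0848] [0.0844 0.1277] 1.3
black [286 170  19  20 247] 0.1016 [ 0.5107 -0.2286  0.1016]
```

View pics/w1.png

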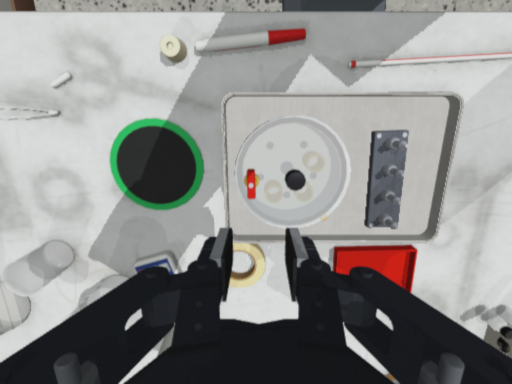

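The wrist image shows the bar at (251,183), the knob at (295,180), the mat at (156,164), the gauge at (388,180), and three sleeves through the lid.

step_arm --commands '[{"gripper": 0.3,"x": 0,"y": -9,"z": 30,"spin": 0},{"gripper": 0.3,"x": 0,"y": 0,"z": 30,"spin": 0},{"gripper": 0.3,"x": 0,"y": 0,"z": 30,"spin": 0},{"gripper": 0.3,"x": 0,"y": 0,"z": 30,"spin": 0},{"gripper": 0.3,"x": 0,"y": 0,"z": 25,"spin": 0},{"gripper": 0.3,"x": 0,"y": 0,"z": 19,"spin": 0},{"gripper": 0.3,"x": 0,"y": 0,"z": 0,"spin": 0},{"gripper": 0.3,"x": 0,"y": 0,"z": 0,"spin": 0},{"gripper": 0.5,"x": 0,"y": 0,"z": 0,"spin": 0},{"gripper": 0.6,"x": 0,"y": 0,"z": 0,"spin": 0}]' --force 25

```text
time: 5.3
eef_pos: [0.5166, -0.2752, 0.0922]
tcp_rot: [-0.0, 1.0, 0.0, 0.002]
contact_force: [0.3, 5.2, 6.1]
opening: 0.202
finger_force: 4.0
```

step_arm --commands '[{"gripper": 0.7,"x": 0,"y": 0,"z": 0,"spin": 0},{"gripper": 0.8,"x": 0,"y": 0,"z": 0,"spin": 0},{"gripper": 1,"x": 0,"y": 0,"z": 0,"spin": 0},{"gripper": 1,"x": 0,"y": 0,"z": 0,"spin": 0},{"gripper": 1,"x": 0,"y": 0,"z": 0,"spin": 0},{"gripper": 1,"x": 0,"y": 0,"z": 0,"spin": 0},{"gripper": 1,"x": 0,"y": 0,"z": 0,"spin": 0},{"gripper": 1,"x": 0,"y": 0,"z": 0,"spin": 0},{"gripper": 1,"x": 0,"y": 0,"z": 0,"spin": 0},{"gripper": 1,"x": 0,"y": 0,"z": 0,"spin": 0}]' --force 25

```text
time: 6.3
eef_pos: [0.5166, -0.2751, 0.0924]
tcp_rot: [-0.0, 1.0, 0.0, 0.002]
contact_force: [-0.0, 5.9, 6.8]
opening: 0.172
finger_force: 24.3
```

step_arm --commands '[{"gripper": 0.4,"x": 0,"y": 0,"z": 0,"spin": 0},{"gripper": 0.4,"x": 0,"y": 0,"z": 0,"spin": 0},{"gripper": 0.4,"x": 0,"y": 0,"z": -5,"spin": 0},{"gripper": 0.4,"x": 0,"y": 0,"z": -4,"spin": 0},{"gripper": 0.4,"x": 0,"y": 0,"z": 0,"spin": 0},{"gripper": 0.6,"x": 0,"y": 0,"z": 0,"spin": 0},{"gripper": 0.7,"x": 0,"y": 0,"z": 0,"spin": 0},{"gripper": 1,"x": 0,"y": 0,"z": 0,"spin": 0},{"gripper": 1,"x": 0,"y": 0,"z": 0,"spin": 0},{"gripper": 1,"x": 0,"y": 0,"z": 0,"spin": 0}]' --force 30

```text
time: 7.3
eef_pos: [0.5149, -0.2753, 0.0982]
tcp_rot: [-0.0, 1.0, 0.0, -0.0]
contact_force: [-0.7, 1.3, 1.7]
opening: 0.096
finger_force: 31.0
```

step_arm --commands '[{"gripper": 1,"x": 0,"y": 0,"z": 0,"spin": 8},{"gripper": 1,"x": 0,"y": 0,"z": 0,"spin": 8},{"gripper": 1,"x": 0,"y": 0,"z": 0,"spin": 8},{"gripper": 1,"x": 0,"y": 0,"z": 0,"spin": 8},{"gripper": 1,"x": 0,"y": 0,"z": 0,"spin": 8},{"gripper": 1,"x": 0,"y": 0,"z": 0,"spin": 8},{"gripper": 1,"x": 0,"y": 0,"z": 0,"spin": 8},{"gripper": 1,"x": 0,"y": 0,"z": 0,"spin": 8},{"gripper": 1,"x": 0,"y": 0,"z": 0,"spin": 8},{"gripper": 1,"x": 0,"y": 0,"z": 0,"spin": 8}]'

```text
time: 8.3
eef_pos: [0.5156, -0.2745, 0.0982]
tcp_rot: [0.645, 0.764, 0.001, -0.0]
contact_force: [1.6, 2.7, 0.7]
opening: 0.093
finger_force: 30.9
```

step_arm --commands '[{"gripper": 1,"x": 0,"y": 0,"z": 0,"spin": 3},{"gripper": 1,"x": 0,"y": 0,"z": 0,"spin": 3},{"gripper": 1,"x": 0,"y": 0,"z": 0,"spin": 2},{"gripper": 1,"x": 0,"y": 0,"z": 0,"spin": 0},{"gripper": 1,"x": 0,"y": 0,"z": 0,"spin": 0},{"gripper": 0.5,"x": 0,"y": 0,"z": 0,"spin": 0},{"gripper": 0.5,"x": 0,"y": 0,"z": 0,"spin": 0},{"gripper": 0.5,"x": 0,"y": 0,"z": -20,"spin": 0},{"gripper": 0.3,"x": 0,"y": 0,"z": -40,"spin": 2},{"gripper": 0.3,"x": 0,"y": 0,"z": -40,"spin": 0}]'

```text
time: 9.3
eef_pos: [0.5149, -0.2751, 0.1984]
tcp_rot: [0.707, 0.707, 0.0, -0.001]
contact_force: [0.2, -0.8, 0.3]
opening: 0.354
finger_force: 0.0
```

```bash
python3 w.py 2; python3 -c "
import cv2;i=cv2.imread('pics/w2.png');cv2.imwrite('pics/w2c.png',cv2.resize(i,(640,480)))"
```

```text
[ 0.5185 -0.2777  0.2078] 0.35153903921334917
red [ 376    0   87   60 4711] 0.0031 [ 0.683  -0.1198] [0.0554 0.0849] 89.9
red [106 119  20  40 407] 0.0147 [ 0.3502 -0.2319] [0.0134 0.0447] 8.4
red [253 183  11  34 261] 0.0988 [ 0.5146 -0.2777] [0.0083 0.0307] 3.1
black [248 133  24  25 348] 0.1018 [ 0.5169 -0.2307  0.1018]
```

View pics/w2c.png

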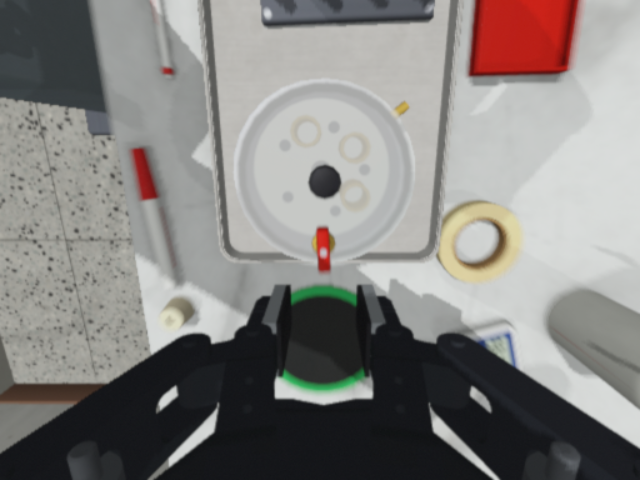

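The bar now points at the knob: bar centre at (322,250), knob at (324,182). I'll re-measure now that the arm has settled.

```bash
cat > lid.py <<'E'
from h import *
import sys
def lid(cam='wrist',zt=.099):
    c=look(cam); P=cloud(c); H,S,V=cv2.split(cv2.cvtColor(c['color'],cv2.COLOR_RGB2HSV))
    zb=abs(P[...,2]-zt)<.012
    def big(m):
        n,l,st,ce=cv2.connectedComponentsWithStats(m.astype(np.uint8))
        i=1+np.argmax(st[1:,4]);return np.argwhere(l==i)[:,::-1]
    red=big(((H<8)|(H>172))&(S>140)&(V>60)&zb)
    q=np.array([onz(c,*p,zt)[:2] for p in red]);t=q.mean(0);w,v=np.linalg.eigh(np.cov(q.T));b=v[:,1]
    near=(np.hypot(P[...,0]-t[0],P[...,1]-t[1])<.07)
    k=big((V<70)&(S<120)&near&(abs(P[...,2]-zt-.003)<.005)); 
    k=np.array([onz(c,*p,zt+.003)[:2] for p in k])
    (kx,ky),r=cv2.minEnclosingCircle(k.astype(np.float32))
    d=t-[kx,ky]
    a=np.degrees(np.arctan2(d[1],d[0]));ba=np.degrees(np.arctan2(b[1],b[0]))
    # rim of disc
    print('tap',t.round(4),'knob',np.round([kx,ky,r],4),k.mean(0).round(4),'dist',np.hypot(*d).round(4),'lidx',a.round(1),'bar-rel',((ba-a+90)%180-90).round(1))
if __name__=='__main__':
    s=get_state();print(s['eef_pos'].round(4)); lid(sys.argv[1],float(sys.argv[2]))
E
python3 lid.py wrist .099;python3 lid.py top .099
```

```text
[ 0.5185 -0.2777  0.2078]
tap [ 0.5152 -0.2765] knob [ 0.5161 -0.2297  0.0099] [ 0.5164 -0.2298] dist 0.0468 lidx -91.1 bar-rel 3.8
[ 0.5186 -0.2779  0.206 ]Traceback (most recent call last):
  File "lid.py", line 20, in <module>
    s=get_state();print(s['eef_pos'].round(4)); lid(sys.argv[1],float(sys.argv[2]))
                                                ~~~^^^^^^^^^^^^^^^^^^^^^^^^^^^^^^^^
  File "lid.py", line 9, in lid
    red=big(((H<8)|(H>172))&(S>140)&(V>60)&zb)
  File "lid.py", line 8, in big
    i=1+np.argmax(st[1:,4]);return np.argwhere(l==i)[:,::-1]
        ~~~~~~~~~^^^^^^^^^^
    return _wrapfunc(a, 'argmax', axis=axis, out=out, **kwds)
    return bound(*args, **kwds)
ValueError: attempt to get argmax of an empty sequence
```

step_arm --commands '[{"gripper": 0,"x": 24,"y": -1,"z": 0,"spin": 0},{"gripper": 0,"x": 24,"y": -1,"z": 0,"spin": 0},{"gripper": 0,"x": 0,"y": 0,"z": 25,"spin": 0},{"gripper": 0,"x": 0,"y": 0,"z": 25,"spin": 0},{"gripper": 0,"x": 0,"y": 0,"z": 0,"spin": 0},{"gripper": 0,"x": 0,"y": 0,"z": 0,"spin": 0},{"gripper": 0,"x": 0,"y": 0,"z": 0,"spin": 0},{"gripper": 0,"x": 0,"y": 0,"z": 0,"spin": 0},{"gripper": 0,"x": 0,"y": 0,"z": 0,"spin": 0},{"gripper": 0,"x": 0,"y": 0,"z": 0,"spin": 0}]'

```text
time: 10.45
eef_pos: [0.5134, -0.2278, 0.1491]
tcp_rot: [0.707, 0.707, 0.0, 0.001]
contact_force: [0.7, -0.1, -0.0]
opening: 0.5
finger_force: 0.0
```

```bash
for i in 1 2; do python3 lid.py wrist .099;done; python3 -c "
from h import *
s=get_state();print(s['eef_pos'],s['tcp_rot'],s['contact_force'])"
```

```text
[ 0.5134 -0.2278  0.1491]
tap [ 0.5143 -0.2734] knob [ 0.5154 -0.2278  0.0109] [ 0.5154 -0.2276] dist 0.0456 lidx -91.4 bar-rel 3.7
[ 0.5133 -0.2277  0.1489]
tap [ 0.5144 -0.2734] knob [ 0.5155 -0.2277  0.0109] [ 0.5154 -0.2277] dist 0.0457 lidx -91.5 bar-rel 3.8
[ 0.51320262 -0.22759628  0.14873976] [7.06882335e-01 7.07331061e-01 7.28181602e-05 3.59529442e-04] [-0.56836737  0.49895101  0.87747468]
```

step_arm --commands '[{"gripper": 0,"x": 0,"y": 2,"z": 20,"spin": 0},{"gripper": 0,"x": 0,"y": 0,"z": 20,"spin": 0},{"gripper": 0,"x": 0,"y": 0,"z": 12,"spin": 0},{"gripper": 0,"x": 0,"y": 0,"z": 7,"spin": 0},{"gripper": 0.2,"x": 0,"y": 0,"z": 0,"spin": 0},{"gripper": 0.4,"x": 0,"y": 0,"z": 0,"spin": 0},{"gripper": 0.6,"x": 0,"y": 0,"z": 0,"spin": 0},{"gripper": 1,"x": 0,"y": 0,"z": 0,"spin": 0},{"gripper": 1,"x": 0,"y": 0,"z": 0,"spin": 0},{"gripper": 1,"x": 0,"y": 0,"z": 0,"spin": 0}]' --force 60

```text
time: 11.55
eef_pos: [0.5156, -0.2279, 0.0904]
tcp_rot: [0.707, 0.707, 0.0, 0.001]
contact_force: [-0.4, -0.1, 5.1]
opening: 0.232
finger_force: 58.8
```

step_arm --commands '[{"gripper": 1,"x": 0,"y": 0,"z": -5,"spin": 0},{"gripper": 1,"x": 0,"y": 0,"z": -10,"spin": 0},{"gripper": 1,"x": 0,"y": 0,"z": -15,"spin": 0},{"gripper": 1,"x": 0,"y": 0,"z": -15,"spin": 0},{"gripper": 1,"x": 0,"y": 0,"z": -15,"spin": 0},{"gripper": 1,"x": 0,"y": 0,"z": 0,"spin": 0},{"gripper": 1,"x": 0,"y": 0,"z": 0,"spin": 0},{"gripper": 1,"x": 0,"y": 0,"z": 0,"spin": 0},{"gripper": 1,"x": 0,"y": 0,"z": 0,"spin": 0},{"gripper": 1,"x": 0,"y": 0,"z": 0,"spin": 0}]'

```text
time: 12.55
eef_pos: [0.5146, -0.2272, 0.1484]
tcp_rot: [0.707, 0.707, -0.0, -0.001]
contact_force: [-0.1, 0.7, -7.1]
opening: 0.236
finger_force: 59.2
```

```bash
python3 m.py | head -2
```

```text
green
[300 205  57  56 606] [ 0.5124 -0.4088  0.003 ]
```

step_arm --commands '[{"gripper": 1,"x": -25,"y": 0,"z": 0,"spin": 0},{"gripper": 1,"x": -35,"y": 0,"z": 0,"spin": 0},{"gripper": 1,"x": -35,"y": 0,"z": 0,"spin": 0},{"gripper": 1,"x": -35,"y": -1,"z": 0,"spin": 0},{"gripper": 1,"x": -30,"y": -1,"z": 0,"spin": 0},{"gripper": 1,"x": -21,"y": 0,"z": 10,"spin": 0},{"gripper": 1,"x": 0,"y": 0,"z": 30,"spin": 0},{"gripper": 1,"x": 0,"y": 0,"z": 30,"spin": 0},{"gripper": 1,"x": 0,"y": 0,"z": 25,"spin": 0},{"gripper": 1,"x": 0,"y": 0,"z": 10,"spin": 0}]'

```text
time: 13.6
eef_pos: [0.5112, -0.4065, 0.0399]
tcp_rot: [0.707, 0.707, 0.0, -0.004]
contact_force: [-1.5, 0.7, -6.9]
opening: 0.236
finger_force: 59.1
```

step_arm --commands '[{"gripper": 1,"x": 0,"y": 0,"z": 5,"spin": 0},{"gripper": 1,"x": 0,"y": 0,"z": 5,"spin": 0},{"gripper": 1,"x": 0,"y": 0,"z": 2,"spin": 0},{"gripper": 1,"x": 0,"y": 0,"z": 0,"spin": 0},{"gripper": 1,"x": 0,"y": 0,"z": 0,"spin": 0},{"gripper": 1,"x": 0,"y": 0,"z": 0,"spin": 0},{"gripper": 1,"x": 0,"y": 0,"z": 0,"spin": 0},{"gripper": 1,"x": 0,"y": 0,"z": 0,"spin": 0},{"gripper": 1,"x": 0,"y": 0,"z": 0,"spin": 0},{"gripper": 1,"x": 0,"y": 0,"z": 0,"spin": 0}]'

```text
time: 14.6
eef_pos: [0.5132, -0.4084, 0.0323]
tcp_rot: [0.707, 0.707, -0.0, -0.0]
contact_force: [-0.2, -0.2, -6.9]
opening: 0.237
finger_force: 59.1
```

step_arm --commands '[{"gripper": 1,"x": 0,"y": 0,"z": 1,"spin": 0},{"gripper": 1,"x": 0,"y": 0,"z": 1,"spin": 0},{"gripper": 1,"x": 0,"y": 0,"z": 0,"spin": 0},{"gripper": 0.2,"x": 0,"y": 0,"z": 0,"spin": 0},{"gripper": 0.2,"x": 0,"y": 0,"z": 0,"spin": 0},{"gripper": 0.2,"x": 0,"y": 0,"z": 0,"spin": 0},{"gripper": 0.2,"x": 0,"y": 0,"z": -20,"spin": 0},{"gripper": 0.2,"x": 0,"y": 0,"z": -40,"spin": 0},{"gripper": 0.2,"x": 0,"y": 0,"z": -45,"spin": 0},{"gripper": 0.2,"x": 0,"y": 0,"z": -45,"spin": 0}]'

```text
time: 15.6
eef_pos: [0.5132, -0.4085, 0.1819]
tcp_rot: [0.707, 0.707, -0.0, 0.0]
contact_force: [0.6, -0.0, 0.0]
opening: 0.398
finger_force: 0.0
```

step_arm --commands '[{"gripper": 0.2,"x": 30,"y": 0,"z": -20,"spin": 0},{"gripper": 0.2,"x": 30,"y": 0,"z": -20,"spin": 0},{"gripper": 0.2,"x": 30,"y": 0,"z": -20,"spin": 0},{"gripper": 0.2,"x": 30,"y": 0,"z": 0,"spin": 0},{"gripper": 0.2,"x": 0,"y": 0,"z": 0,"spin": 0},{"gripper": 0.2,"x": 0,"y": 0,"z": 0,"spin": 0},{"gripper": 0.2,"x": 0,"y": 0,"z": 0,"spin": 0},{"gripper": 0.2,"x": 0,"y": 0,"z": 0,"spin": 0},{"gripper": 0.2,"x": 0,"y": 0,"z": 0,"spin": 0},{"gripper": 0.2,"x": 0,"y": 0,"z": 0,"spin": 0}]'

```text
time: 16.6
eef_pos: [0.5129, -0.2891, 0.2399]
tcp_rot: [0.707, 0.707, -0.0, -0.0]
contact_force: [0.8, 0.2, 0.1]
opening: 0.398
finger_force: 0.0
```

Run:
```python
from h import *
c=look('wrist','w3.png');print(get_state()['eef_pos'])
np.savez('w3.npz',z=c['z_map'],color=c['color'],M=c['M'],k=[c['fx'],c['fy'],c['cx'],c['cy']])
i=cv2.imread('pics/w3.png');cv2.imwrite('pics/w3c.png',cv2.resize(i,(768,576)))
P=cloud(c);m=(abs(P[...,2]-.062)<.005)&(np.hypot(P[...,0]-.515,P[...,1]+.228)<.08)
print(m.sum())
```

```text
[ 0.51298943 -0.28892454  0.24003101]
2922
```

View pics/w3c.png

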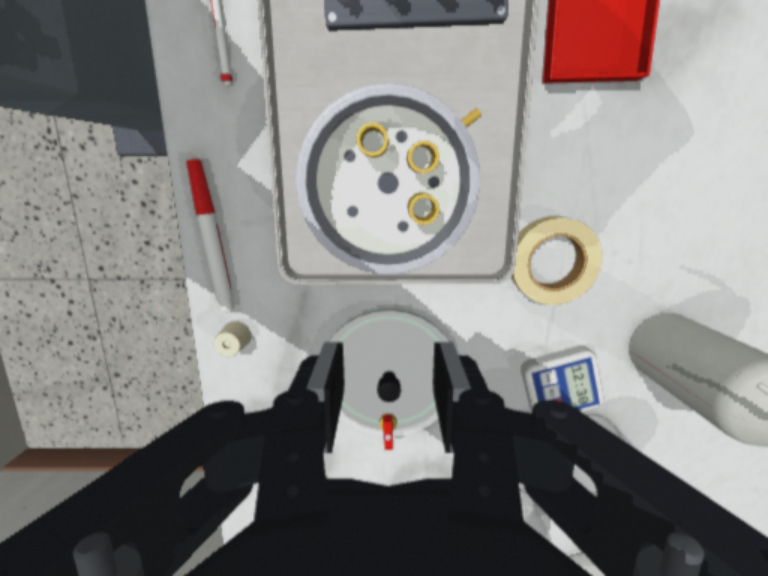

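The lid is flat on the mat, with the knob at (389,387). The chamber is open with three sleeves at (373,139), (422,156) and (424,209).

```bash
cat > find.py <<'E'
from h import *
import sys
def big(m,amin):
    n,l,st,ce=cv2.connectedComponentsWithStats(m.astype(np.uint8))
    return [np.argwhere(l==i)[:,::-1] for i in range(1,n) if st[i][4]>=amin]
def sleeves(c,zt=None,amin=25):
    P=cloud(c);H,S,V=cv2.split(cv2.cvtColor(c['color'],cv2.COLOR_RGB2HSV))
    out=[]
    for u in big((H>15)&(H<32)&(S>120)&(V>90)&(P[...,2]<.07),amin):
        z=np.percentile(P[u[:,1],u[:,0],2],90)
        q=np.array([onz(c,*p,zt or z)[:2] for p in u],np.float32);q=q[:]
        (x,y),r=cv2.minEnclosingCircle(q);out.append((x,y,r,z))
    return np.round(out,4)
def rim(c):
    P=cloud(c);m=(abs(P[...,2]-.062)<.004)&(np.hypot(P[...,0]-.515,P[...,1]+.228)<.08)
    u=np.argwhere(m)[:,::-1];q=np.array([onz(c,*p,.062)[:2] for p in u],np.float32)
    A=cv2.minEnclosingCircle(q);return np.round([*A[0],A[1]],4),q.mean(0)
if __name__=='__main__':
    c=look('wrist');print(get_state()['eef_pos'].round(4));print(sleeves(c));print(sleeves(c,.052));print('rim',rim(c))
E
python3 find.py
```

```text
[ 0.513  -0.2888  0.2401]
[[ 0.5751 -0.1786  0.0069  0.0365]
 [ 0.5012 -0.197   0.0116  0.0526]
 [ 0.5383 -0.2088  0.0114  0.0527]
 [ 0.5395 -0.2462  0.0117  0.0525]
 [ 0.6642 -0.2979  0.0234  0.0186]]
[[ 0.5722 -0.1805  0.0066  0.0365]
 [ 0.5012 -0.197   0.0116  0.0526]
 [ 0.5384 -0.2088  0.0114  0.0527]
 [ 0.5395 -0.2463  0.0117  0.0525]
 [ 0.6498 -0.2904  0.0212  0.0186]]
rim (array([ 0.5123, -0.2277,  0.0675]), array([ 0.5122027 , -0.22220023], dtype=float32))
```

Run:
```python
import numpy as np
C=np.array([.5123,-.228]);S=np.array([[.5012,-.197],[.5384,-.2088],[.5395,-.2463]])
def clr(i,th,others,op):
    a=np.radians(th);u=np.array([np.cos(a),np.sin(a)]);v=np.array([-u[1],u[0]])
    p=np.array([S[i]+s*u*d+v*w for s in(1,-1) for d in np.linspace(op/2,op/2+.0145,12) for w in np.linspace(-.011,.011,12)])
    wall=.060-np.hypot(*(p-C).T).max()
    n=min([np.hypot(*(p-S[j]).T).min()-.012 for j in others]+[9])
    return wall,n
for op in(.03,.036):
  for i,o in((0,[1,2]),(2,[0,1]),(1,[2]),(1,[0]),(1,[]),(0,[1]),(2,[1])):
    best=sorted([(min(clr(i,t,o,op)),t,*np.round(clr(i,t,o,op),4)) for t in range(0,180,5)])[::-1][:4]
    print(op,i,o,[(round(b[0]*1000,1),b[1]) for b in best])
```

```text
0.03 0 [1, 2] [(np.float64(4.0), 30), (np.float64(3.4), 25), (np.float64(2.7), 35), (np.float64(1.4), 40)]
0.03 2 [0, 1] [(np.float64(3.9), 45), (np.float64(2.6), 40), (np.float64(1.9), 50), (np.float64(1.4), 35)]
0.03 1 [2] [(np.float64(3.6), 140), (np.float64(2.7), 135), (np.float64(2.3), 145), (np.float64(1.2), 150)]
0.03 1 [0] [(np.float64(4.2), 115), (np.float64(3.3), 120), (np.float64(2.9), 110), (np.float64(1.7), 105)]
0.03 1 [] [(np.float64(7.1), 125), (np.float64(6.4), 130), (np.float64(5.6), 120), (np.float64(4.9), 135)]
0.03 0 [1] [(np.float64(4.0), 30), (np.float64(3.4), 25), (np.float64(2.7), 35), (np.float64(1.4), 40)]
0.03 2 [1] [(np.float64(3.9), 45), (np.float64(2.6), 40), (np.float64(1.9), 50), (np.float64(1.4), 35)]
0.036 0 [1, 2] [(np.float64(3.4), 25), (np.float64(2.1), 30), (np.float64(0.8), 20), (np.float64(0.6), 35)]
0.036 2 [0, 1] [(np.float64(2.0), 45), (np.float64(2.0), 50), (np.float64(0.5), 40), (np.float64(-0.6), 55)]
0.036 1 [2] [(np.float64(2.7), 135), (np.float64(1.5), 140), (np.float64(0.3), 130), (np.float64(0.2), 145)]
0.036 1 [0] [(np.float64(3.3), 120), (np.float64(2.2), 115), (np.float64(0.8), 110), (np.float64(0.7), 125)]
0.036 1 [] [(np.float64(5.3), 125), (np.float64(4.6), 130), (np.float64(3.7), 120), (np.float64(3.0), 135)]
0.036 0 [1] [(np.float64(3.4), 25), (np.float64(2.1), 30), (np.float64(0.8), 20), (np.float64(0.6), 35)]
0.036 2 [1] [(np.float64(2.0), 45), (np.float64(2.0), 50), (np.float64(0.5), 40), (np.float64(-0.6), 55)]
```

step_arm --commands '[{"gripper": 0.22,"x": 31,"y": -4,"z": 0,"spin": 0},{"gripper": 0.22,"x": 31,"y": -4,"z": 0,"spin": 0},{"gripper": 0.22,"x": 30,"y": -4,"z": 30,"spin": 0},{"gripper": 0.22,"x": 0,"y": 0,"z": 40,"spin": 0},{"gripper": 0.22,"x": 0,"y": 0,"z": 30,"spin": 0},{"gripper": 0.22,"x": 0,"y": 0,"z": 0,"spin": 0},{"gripper": 0.22,"x": 0,"y": 0,"z": 0,"spin": 0},{"gripper": 0.22,"x": 0,"y": 0,"z": 0,"spin": 0},{"gripper": 0.22,"x": 0,"y": 0,"z": 0,"spin": 0},{"gripper": 0.22,"x": 0,"y": 0,"z": 0,"spin": 0}]' --force 30

```text
time: 17.7
eef_pos: [0.5019, -0.1972, 0.1421]
tcp_rot: [0.707, 0.707, 0.0, 0.001]
contact_force: [-0.4, 0.2, 0.9]
opening: 0.39
finger_force: 0.0
```

```bash
python3 find.py
python3 - <<'E'
from h import *
c=look('wrist','w4.png')
i=cv2.imread('pics/w4.png');cv2.imwrite('pics/w4c.png',cv2.resize(i,(768,576)))
E
```

```text
[ 0.5017 -0.197   0.1417]
[[ 0.572  -0.1792  0.01    0.0379]
 [ 0.5015 -0.1923  0.0144  0.0523]
 [ 0.5365 -0.2041  0.0158  0.052 ]
 [ 0.6753 -0.3015  0.0138  0.0173]]
[[ 0.5677 -0.176   0.0094  0.0379]
 [ 0.5015 -0.1924  0.0144  0.0523]
 [ 0.5365 -0.2041  0.0158  0.052 ]
 [ 0.6515 -0.2777  0.012   0.0173]]
rim (array([ 0.5122, -0.227 ,  0.0678]), array([ 0.5138297 , -0.21113205], dtype=float32))
```

View pics/w4c.png

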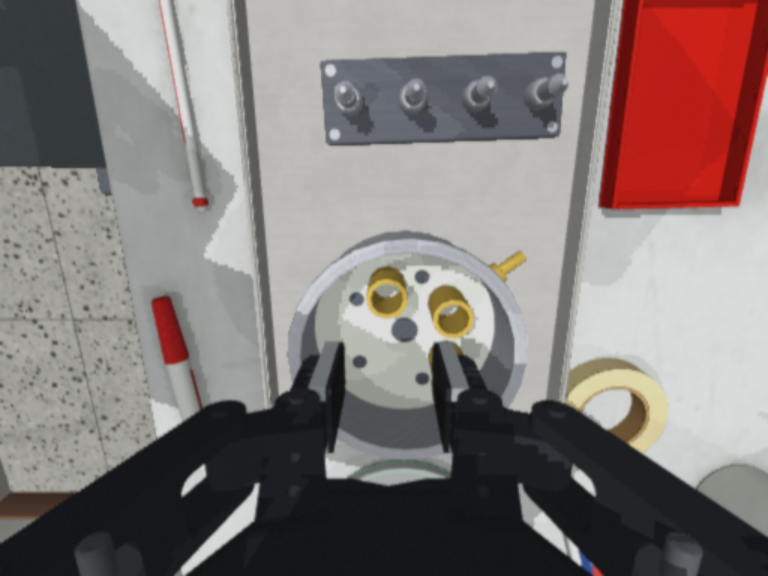

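Four pins lie along world x at image row ~95, columns 347–545. I'll grasp the first sleeve and measure the gauge after.

step_arm --commands '[{"gripper": 0.22,"x": 0,"y": 0,"z": 5,"spin": -7},{"gripper": 0.22,"x": 0,"y": 0,"z": 10,"spin": -7},{"gripper": 0.22,"x": 0,"y": 0,"z": 10,"spin": -7},{"gripper": 0.22,"x": 0,"y": 0,"z": 15,"spin": -7},{"gripper": 0.22,"x": 0,"y": 0,"z": 25,"spin": 0},{"gripper": 0.22,"x": 0,"y": 0,"z": 20,"spin": 0},{"gripper": 0.22,"x": 0,"y": 0,"z": 12,"spin": 0},{"gripper": 0.22,"x": 0,"y": 0,"z": 9,"spin": 0},{"gripper": 0.22,"x": 0,"y": 0,"z": 0,"spin": 0},{"gripper": 0.4,"x": 0,"y": 0,"z": 0,"spin": 0}]'

```text
time: 18.8
eef_pos: [0.5016, -0.1968, 0.035]
tcp_rot: [0.515, 0.857, -0.0, 0.001]
contact_force: [0.1, 0.3, 0.3]
opening: 0.301
finger_force: 0.0
```

step_arm --commands '[{"gripper": 0.5,"x": 0,"y": 0,"z": 0,"spin": 0},{"gripper": 0.7,"x": 0,"y": 0,"z": 0,"spin": 0},{"gripper": 1,"x": 0,"y": 0,"z": 0,"spin": 0},{"gripper": 1,"x": 0,"y": 0,"z": 0,"spin": 0},{"gripper": 1,"x": 0,"y": 0,"z": 0,"spin": 0},{"gripper": 1,"x": 0,"y": 0,"z": -15,"spin": 0},{"gripper": 1,"x": 0,"y": 0,"z": -30,"spin": 0},{"gripper": 1,"x": 0,"y": 0,"z": -40,"spin": 0},{"gripper": 1,"x": 0,"y": 0,"z": -20,"spin": 0},{"gripper": 1,"x": 0,"y": 0,"z": 0,"spin": 0}]'

```text
time: 19.8
eef_pos: [0.5031, -0.1977, 0.1438]
tcp_rot: [0.515, 0.857, -0.0, 0.004]
contact_force: [0.3, -0.9, 0.2]
opening: 0.263
finger_force: 29.8
```

```bash
cat > gauge.py <<'E'
from h import *
def gauge(cam='top'):
    c=look(cam);P=cloud(c);H,S,V=cv2.split(cv2.cvtColor(c['color'],cv2.COLOR_RGB2HSV))
    m=(abs(P[...,0]-.525)<.1)&(abs(P[...,1]+.085)<.05)&(V<100)&(abs(P[...,2]-.014)<.008)
    u=np.argwhere(cv2.morphologyEx(m.astype(np.uint8),cv2.MORPH_OPEN,np.ones((3,3))))[:,::-1]
    q=np.array([onz(c,*p,.014)[:2] for p in u],np.float32);r=cv2.minAreaRect(q);print('bar',r)
    t=(P[...,2]>.038)&(P[...,2]<.058)&(abs(P[...,0]-.525)<.1)&(abs(P[...,1]+.085)<.03)
    n,l,st,ce=cv2.connectedComponentsWithStats(t.astype(np.uint8))
    for i in range(1,n):
        if st[i][4]>=4: print('pin',st[i][4],P[l==i].mean(0).round(4),P[l==i].max(0)[2].round(4))
gauge('top');gauge('wrist')
E
python3 gauge.py
```

```text
bar ((0.5459548234939575, -0.08650286495685577), (0.11338887363672256, 0.045578863471746445), 3.139932870864868)
pin 18 [ 0.587  -0.0856  0.0463] 0.0535
pin 15 [ 0.5511 -0.0861  0.0485] 0.0549
bar ((0.538210928440094, -0.08790568262338638), (0.12409519404172897, 0.04462610185146332), 1.878238320350647)
pin 172 [ 0.479  -0.0898  0.0477] 0.054
pin 171 [ 0.5141 -0.0885  0.0474] 0.0543
pin 177 [ 0.5494 -0.0873  0.0467] 0.0542
pin 187 [ 0.585  -0.0859  0.0463] 0.0533
```

step_arm --commands '[{"gripper": 1,"x": 0,"y": 0,"z": -2,"spin": -7.75},{"gripper": 1,"x": 0,"y": 0,"z": -2,"spin": -7.75},{"gripper": 1,"x": 0,"y": 0,"z": -2,"spin": -7.75},{"gripper": 1,"x": 0,"y": 0,"z": -2,"spin": -7.75},{"gripper": 1,"x": 0,"y": 0,"z": -2,"spin": -7.75},{"gripper": 1,"x": 0,"y": 0,"z": -2,"spin": -7.75},{"gripper": 1,"x": 0,"y": 0,"z": -2,"spin": -7.75},{"gripper": 1,"x": 0,"y": 0,"z": -2,"spin": -7.75},{"gripper": 1,"x": 0,"y": 30,"z": 0,"spin": 0},{"gripper": 1,"x": 0,"y": 30,"z": 0,"spin": 0}]'

```text
time: 20.9
eef_pos: [0.4995, -0.1357, 0.1526]
tcp_rot: [0.001, 1.0, 0.001, -0.002]
contact_force: [0.2, 0.3, -0.8]
opening: 0.26
finger_force: 29.8
```

step_arm --commands '[{"gripper": 1,"x": -6,"y": 30,"z": 0,"spin": 0},{"gripper": 1,"x": -6,"y": 20,"z": 0,"spin": 0},{"gripper": 1,"x": 0,"y": 0,"z": 0,"spin": 0},{"gripper": 1,"x": 0,"y": 0,"z": 0,"spin": 0},{"gripper": 1,"x": 0,"y": 0,"z": 0,"spin": 0},{"gripper": 1,"x": 0,"y": 0,"z": 0,"spin": 0},{"gripper": 1,"x": 0,"y": 0,"z": 0,"spin": 0},{"gripper": 1,"x": 0,"y": 0,"z": 0,"spin": 0},{"gripper": 1,"x": 0,"y": 0,"z": 0,"spin": 0},{"gripper": 1,"x": 0,"y": 0,"z": 0,"spin": 0}]'

```text
time: 21.9
eef_pos: [0.513, -0.0866, 0.1554]
tcp_rot: [-0.0, 1.0, -0.0, 0.0]
contact_force: [-1.0, 0.4, -0.2]
opening: 0.258
finger_force: 29.8
```

Run:
```python
from h import *
c=look('wrist','w5.png');s=get_state();print(s['eef_pos'].round(4),s['tcp_rot'].round(4));P=cloud(c)
for lo in(.02,.044,.049):
    t=(P[...,2]>lo)&(P[...,2]<.06)&(abs(P[...,0]-.53)<.08)&(abs(P[...,1]+.087)<.016)
    n,l,st,ce=cv2.connectedComponentsWithStats(t.astype(np.uint8))
    for i in range(1,n):
        if st[i][4]>=4: print(lo,st[i],P[l==i].mean(0).round(4),P[l==i].max(0)[2].round(4))
i=cv2.imread('pics/w5.png');cv2.imwrite('pics/w5c.png',cv2.resize(i,(768,576)))
```

```text
[ 0.5129 -0.0866  0.1554] [-3.e-04  1.e+00 -0.e+00  1.e-04]
0.02 [250 146  16  18 214] [ 0.4771 -0.089   0.0375] 0.0541
0.02 [251 183  16  19 226] [ 0.5124 -0.0878  0.0365] 0.0536
0.02 [255 216  12   4  21] [ 0.5443 -0.0854  0.0224] 0.0245
0.044 [252 152  11  12 100] [ 0.4784 -0.089   0.0485] 0.0541
0.044 [254 192  10  10  88] [ 0.5139 -0.0879  0.0485] 0.0536
0.049 [254 155   7   7  40] [ 0.4786 -0.0892  0.0513] 0.0541
0.049 [255 195   8   7  33] [ 0.5144 -0.0878  0.0513] 0.0536
```

View pics/w5c.png

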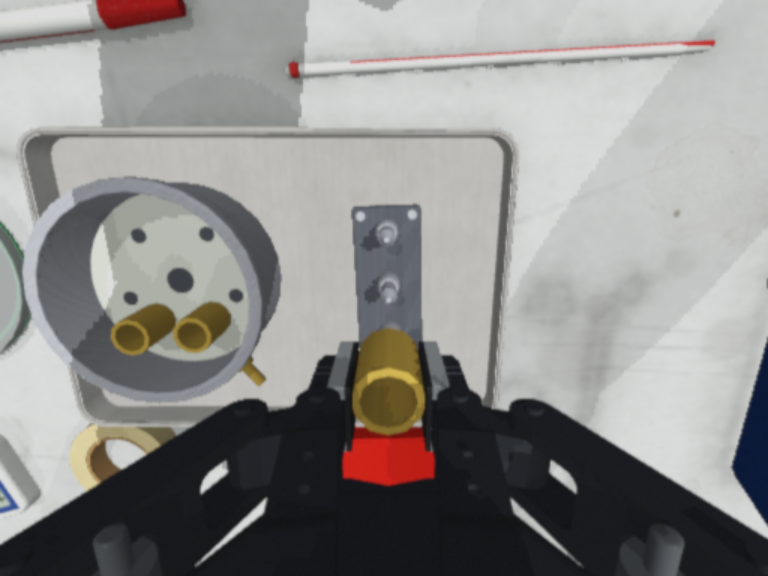

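The image shows two clear pin tips at (387,230) and (389,288), and the sleeve is held upright in the jaws at (388,400). Next I'll check where its axis sits in the hand.

```bash
cat > hand.py <<'E'
from h import *
c=look('wrist');p0=get_state()['eef_pos'];P=cloud(c);H,S,V=cv2.split(cv2.cvtColor(c['color'],cv2.COLOR_RGB2HSV))
y=(H>15)&(H<32)&(S>120)&(V>60)&(np.hypot(P[...,0]-p0[0],P[...,1]-p0[1])<.03)&(P[...,2]>p0[2]-.02)
zz=P[y][:,2]; zt=np.percentile(zz,97);print('tcp',p0.round(4),'top above tcp',(zt-p0[2]).round(4))
m=y&(abs(P[...,2]-zt)<.003)
q=np.array([onz(c,u,v,zt)[:2] for v,u in np.argwhere(m)],np.float32)
(a,b),r=cv2.minEnclosingCircle(q);print('axis-tcp',np.round([a-p0[0],b-p0[1],r],4))
E
python3 hand.py
```

```text
tcp [ 0.513  -0.0865  0.1554] top above tcp 0.0173
axis-tcp [-0.0031 -0.0012  0.0124]
```

step_arm --commands '[{"gripper": 1,"x": 16,"y": -1,"z": 0,"spin": 0},{"gripper": 1,"x": 16,"y": -1,"z": 0,"spin": 0},{"gripper": 1,"x": 0,"y": 0,"z": 30,"spin": 0},{"gripper": 1,"x": 0,"y": 0,"z": 30,"spin": 0},{"gripper": 1,"x": 0,"y": 0,"z": 20,"spin": 0},{"gripper": 1,"x": 0,"y": 0,"z": 0,"spin": 0},{"gripper": 1,"x": 0,"y": 0,"z": 4,"spin": 0},{"gripper": 1,"x": 0,"y": 0,"z": 4,"spin": 0},{"gripper": 1,"x": 0,"y": 0,"z": 2,"spin": 0},{"gripper": 1,"x": 0,"y": 0,"z": 0,"spin": 0}]'

```text
time: 23.0
eef_pos: [0.4813, -0.0886, 0.0658]
tcp_rot: [-0.0, 1.0, -0.0, 0.0]
contact_force: [-0.1, -0.5, 0.5]
opening: 0.262
finger_force: 29.8
```

step_arm --commands '[{"gripper": 1,"x": 0,"y": 0,"z": 3,"spin": 0},{"gripper": 1,"x": 0,"y": 0,"z": 3,"spin": 0},{"gripper": 1,"x": 0,"y": 0,"z": 3,"spin": 0},{"gripper": 1,"x": 0,"y": 0,"z": 3,"spin": 0},{"gripper": 1,"x": 0,"y": 0,"z": 0,"spin": 0},{"gripper": 1,"x": 0,"y": 0,"z": 0,"spin": 0},{"gripper": 1,"x": 0,"y": 0,"z": 0,"spin": 0},{"gripper": 1,"x": 0,"y": 0,"z": 0,"spin": 0},{"gripper": 1,"x": 0,"y": 0,"z": 0,"spin": 0},{"gripper": 1,"x": 0,"y": 0,"z": 0,"spin": 0}]'

```text
time: 24.0
eef_pos: [0.481, -0.0885, 0.0534]
tcp_rot: [-0.0, 1.0, -0.0, 0.0]
contact_force: [0.1, -0.1, 0.1]
opening: 0.264
finger_force: 29.8
```

```bash
python3 hand.py; python3 -c "
from h import *
print(get_state()['contact_force'].round(1),get_state()['wrist_torque'].round(2))"
```

```text
tcp [ 0.481  -0.0885  0.0534] top above tcp 0.0173
axis-tcp [-0.003  -0.001   0.0124]
[ 0.5 -0.1 -1.1] [-0.03 -0.01 -0.03]
```

step_arm --commands '[{"gripper": 1,"x": 0,"y": 0,"z": 3,"spin": 0},{"gripper": 1,"x": 0,"y": 0,"z": 2,"spin": 0},{"gripper": 1,"x": 0,"y": 0,"z": 0,"spin": 0},{"gripper": 0.5,"x": 0,"y": 0,"z": 0,"spin": 0},{"gripper": 0.2,"x": 0,"y": 0,"z": 0,"spin": 0},{"gripper": 0.2,"x": 0,"y": 0,"z": 0,"spin": 0},{"gripper": 0.2,"x": 0,"y": 0,"z": -20,"spin": 0},{"gripper": 0.2,"x": 0,"y": 0,"z": -40,"spin": 0},{"gripper": 0.2,"x": 0,"y": 0,"z": -40,"spin": 0},{"gripper": 0.2,"x": 0,"y": 0,"z": -10,"spin": 0}]'

```text
time: 25.05
eef_pos: [0.4838, -0.0896, 0.1637]
tcp_rot: [-0.0, 1.0, -0.002, 0.004]
contact_force: [-0.6, 0.2, 0.8]
opening: 0.403
finger_force: 0.0
```

step_arm --commands '[{"gripper": 0.2,"x": -15,"y": -35,"z": 0,"spin": 0},{"gripper": 0.2,"x": -15,"y": -35,"z": 0,"spin": 0},{"gripper": 0.2,"x": -15,"y": -35,"z": 0,"spin": 0},{"gripper": 0.2,"x": -13,"y": -35,"z": 0,"spin": 0},{"gripper": 0.2,"x": 0,"y": -18,"z": 0,"spin": 0},{"gripper": 0.2,"x": 0,"y": 0,"z": 0,"spin": 8},{"gripper": 0.2,"x": 0,"y": 0,"z": 0,"spin": 8},{"gripper": 0.2,"x": 0,"y": 0,"z": 0,"spin": 8},{"gripper": 0.2,"x": 0,"y": 0,"z": 0,"spin": 8},{"gripper": 0.2,"x": 0,"y": 0,"z": 0,"spin": 8}]'

```text
time: 26.05
eef_pos: [0.5382, -0.2457, 0.1574]
tcp_rot: [0.344, 0.939, 0.0, -0.001]
contact_force: [0.0, -0.1, -0.3]
opening: 0.401
finger_force: 0.0
```

step_arm --commands '[{"gripper": 0.2,"x": 0,"y": 0,"z": 0,"spin": 5},{"gripper": 0.2,"x": 0,"y": 0,"z": 0,"spin": 0},{"gripper": 0.2,"x": 0,"y": 0,"z": 0,"spin": 0},{"gripper": 0.2,"x": 0,"y": 0,"z": 0,"spin": 0},{"gripper": 0.2,"x": 0,"y": 0,"z": 0,"spin": 0},{"gripper": 0.2,"x": 0,"y": 0,"z": 0,"spin": 0},{"gripper": 0.2,"x": 0,"y": 0,"z": 0,"spin": 0},{"gripper": 0.2,"x": 0,"y": 0,"z": 0,"spin": 0},{"gripper": 0.2,"x": 0,"y": 0,"z": 0,"spin": 0},{"gripper": 0.2,"x": 0,"y": 0,"z": 0,"spin": 0}]'

```text
time: 27.05
eef_pos: [0.5391, -0.2465, 0.1584]
tcp_rot: [0.382, 0.924, -0.0, 0.0]
contact_force: [0.5, 0.3, -0.5]
opening: 0.397
finger_force: 0.0
```

```bash
python3 find.py; python3 -c "
from find import *
print(sleeves(look('top'),amin=6));print(get_state()['contact_force'].round(1))"
```

```text
[ 0.5391 -0.2465  0.1583]
[[ 0.4797 -0.0951  0.0149  0.0487]
 [ 0.5366 -0.2079  0.0131  0.0524]
 [ 0.5764 -0.1785  0.0059  0.0363]
 [ 0.5376 -0.2444  0.0143  0.0522]
 [ 0.661  -0.3138  0.015   0.0182]]
[[ 0.4798 -0.0966  0.0147  0.0487]
 [ 0.5367 -0.2079  0.0131  0.0524]
 [ 0.571  -0.1797  0.0055  0.0363]
 [ 0.5377 -0.2445  0.0144  0.0522]
 [ 0.6394 -0.2992  0.0132  0.0182]]
rim (array([ 0.5121, -0.2279,  0.0675]), array([ 0.5073965 , -0.22357343], dtype=float32))
[[ 0.5665 -0.7605  0.0355  0.0135]
 [ 0.5178 -0.7225  0.007   0.0122]
 [ 0.4819 -0.088   0.0106  0.0501]
 [ 0.4781 -0.7333  0.0046  0.0115]
 [ 0.442  -0.745   0.0127  0.0137]
 [ 0.4117 -0.7556  0.0063  0.0137]
 [ 0.4114 -0.8101  0.0044  0.0135]]
[-0.5 -0.4 -0.3]
```

```bash
sed -i "s/q=np.array(\[onz(c,\*p,zt or z)\[:2\] for p in u\],np.float32);q=q\[:\]/u=u[P[u[:,1],u[:,0],2]>z-.003]; q=np.array([onz(c,*p,zt or z)[:2] for p in u],np.float32)/" find.py; python3 find.py | head -6
```

```text
[ 0.5391 -0.2465  0.1583]
[[ 0.4801 -0.0913  0.0117  0.0486]
 [ 0.5378 -0.2084  0.0118  0.0523]
 [ 0.5764 -0.1784  0.0059  0.0362]
 [ 0.5393 -0.2462  0.0118  0.0523]
 [ 0.6622 -0.315   0.0136  0.0185]]
```

step_arm --commands '[{"gripper": 0.22,"x": 0,"y": 0,"z": 30,"spin": 0},{"gripper": 0.22,"x": 0,"y": 0,"z": 30,"spin": 0},{"gripper": 0.22,"x": 0,"y": 0,"z": 25,"spin": 0},{"gripper": 0.22,"x": 0,"y": 0,"z": 20,"spin": 0},{"gripper": 0.22,"x": 0,"y": 0,"z": 12,"spin": 0},{"gripper": 0.22,"x": 0,"y": 0,"z": 6,"spin": 0},{"gripper": 0.22,"x": 0,"y": 0,"z": 0,"spin": 0},{"gripper": 0.4,"x": 0,"y": 0,"z": 0,"spin": 0},{"gripper": 0.6,"x": 0,"y": 0,"z": 0,"spin": 0},{"gripper": 1,"x": 0,"y": 0,"z": 0,"spin": 0}]'

```text
time: 28.2
eef_pos: [0.5399, -0.247, 0.0366]
tcp_rot: [0.382, 0.924, -0.0, 0.001]
contact_force: [0.7, 0.0, 1.0]
opening: 0.277
finger_force: 29.5
```

step_arm --commands '[{"gripper": 1,"x": 0,"y": 0,"z": 0,"spin": 0},{"gripper": 1,"x": 0,"y": 0,"z": 0,"spin": 0},{"gripper": 1,"x": 0,"y": 0,"z": -15,"spin": 0},{"gripper": 1,"x": 0,"y": 0,"z": -35,"spin": 0},{"gripper": 1,"x": 0,"y": 0,"z": -40,"spin": 0},{"gripper": 1,"x": 0,"y": 0,"z": -30,"spin": -8},{"gripper": 1,"x": 0,"y": 0,"z": 0,"spin": -8},{"gripper": 1,"x": 0,"y": 0,"z": 0,"spin": -8},{"gripper": 1,"x": 0,"y": 0,"z": 0,"spin": -8},{"gripper": 1,"x": 0,"y": 0,"z": 0,"spin": -8}]'

```text
time: 29.2
eef_pos: [0.5387, -0.2462, 0.1559]
tcp_rot: [0.04, 0.999, 0.0, -0.0]
contact_force: [-0.1, 0.5, -0.7]
opening: 0.273
finger_force: 29.5
```

step_arm --commands '[{"gripper": 1,"x": 0,"y": 0,"z": 0,"spin": -5},{"gripper": 1,"x": 6,"y": 30,"z": 0,"spin": 0},{"gripper": 1,"x": 6,"y": 35,"z": 0,"spin": 0},{"gripper": 1,"x": 5,"y": 35,"z": 0,"spin": 0},{"gripper": 1,"x": 5,"y": 35,"z": 0,"spin": 0},{"gripper": 1,"x": 0,"y": 24,"z": 0,"spin": 0},{"gripper": 1,"x": 0,"y": 0,"z": 0,"spin": 0},{"gripper": 1,"x": 0,"y": 0,"z": 0,"spin": 0},{"gripper": 1,"x": 0,"y": 0,"z": 0,"spin": 0},{"gripper": 1,"x": 0,"y": 0,"z": 0,"spin": 0}]'

```text
time: 30.2
eef_pos: [0.5171, -0.0885, 0.1555]
tcp_rot: [0.0, 1.0, -0.0, 0.0]
contact_force: [0.5, 1.1, -0.4]
opening: 0.272
finger_force: 29.6
```

```bash
python3 hand.py
```

```text
tcp [ 0.517  -0.0884  0.1554] top above tcp 0.016
axis-tcp [-0.0017 -0.0012  0.0123]
```

step_arm --commands '[{"gripper": 1,"x": 0,"y": 1,"z": 30,"spin": 0},{"gripper": 1,"x": 0,"y": 0,"z": 30,"spin": 0},{"gripper": 1,"x": 0,"y": 0,"z": 20,"spin": 0},{"gripper": 1,"x": 0,"y": 0,"z": 0,"spin": 0},{"gripper": 1,"x": 0,"y": 0,"z": 4,"spin": 0},{"gripper": 1,"x": 0,"y": 0,"z": 4,"spin": 0},{"gripper": 1,"x": 0,"y": 0,"z": 4,"spin": 0},{"gripper": 1,"x": 0,"y": 0,"z": 4,"spin": 0},{"gripper": 1,"x": 0,"y": 0,"z": 0,"spin": 0},{"gripper": 1,"x": 0,"y": 0,"z": 0,"spin": 0}]'

```text
time: 31.25
eef_pos: [0.517, -0.0864, 0.0594]
tcp_rot: [-0.0, 1.0, -0.0, 0.0]
contact_force: [-0.4, 0.3, -0.8]
opening: 0.272
finger_force: 29.6
```

step_arm --commands '[{"gripper": 1,"x": 0,"y": 0,"z": 3,"spin": 0},{"gripper": 1,"x": 0,"y": 0,"z": 3,"spin": 0},{"gripper": 1,"x": 0,"y": 0,"z": 2,"spin": 0},{"gripper": 1,"x": 0,"y": 0,"z": 0,"spin": 0},{"gripper": 1,"x": 0,"y": 0,"z": 0,"spin": 0},{"gripper": 1,"x": 0,"y": 0,"z": 0,"spin": 0},{"gripper": 1,"x": 0,"y": 0,"z": 0,"spin": 0},{"gripper": 1,"x": 0,"y": 0,"z": 0,"spin": 0},{"gripper": 1,"x": 0,"y": 0,"z": 0,"spin": 0},{"gripper": 1,"x": 0,"y": 0,"z": 0,"spin": 0}]'

```text
time: 32.25
eef_pos: [0.517, -0.0865, 0.0514]
tcp_rot: [-0.0, 1.0, -0.0, 0.0]
contact_force: [0.4, 0.5, -0.7]
opening: 0.271
finger_force: 29.6
```

```bash
python3 hand.py
```

```text
tcp [ 0.517  -0.0865  0.0514] top above tcp 0.0159
axis-tcp [-0.0016 -0.0012  0.0123]
```

step_arm --commands '[{"gripper": 1,"x": 0,"y": 0,"z": 2,"spin": 0},{"gripper": 1,"x": 0,"y": 0,"z": 0,"spin": 0},{"gripper": 0.5,"x": 0,"y": 0,"z": 0,"spin": 0},{"gripper": 0.2,"x": 0,"y": 0,"z": 0,"spin": 0},{"gripper": 0.2,"x": 0,"y": 0,"z": 0,"spin": 0},{"gripper": 0.2,"x": 0,"y": 0,"z": 0,"spin": 0},{"gripper": 0.2,"x": 0,"y": 0,"z": -20,"spin": 0},{"gripper": 0.2,"x": 0,"y": 0,"z": -40,"spin": 0},{"gripper": 0.2,"x": 0,"y": 0,"z": -40,"spin": 0},{"gripper": 0.2,"x": 0,"y": 0,"z": -8,"spin": 0}]'

```text
time: 33.3
eef_pos: [0.52, -0.0875, 0.1631]
tcp_rot: [-0.0, 1.0, -0.002, 0.005]
contact_force: [0.1, -0.6, 0.7]
opening: 0.399
finger_force: 0.0
```

step_arm --commands '[{"gripper": 0.2,"x": -6,"y": -30,"z": 0,"spin": 0},{"gripper": 0.2,"x": -6,"y": -32,"z": 0,"spin": 0},{"gripper": 0.2,"x": -6,"y": -30,"z": 0,"spin": 0},{"gripper": 0.2,"x": -3,"y": -30,"z": 0,"spin": 0},{"gripper": 0.2,"x": 0,"y": 0,"z": 0,"spin": -8},{"gripper": 0.2,"x": 0,"y": 0,"z": 0,"spin": -8},{"gripper": 0.2,"x": 0,"y": 0,"z": 0,"spin": -8},{"gripper": 0.2,"x": 0,"y": 0,"z": 0,"spin": -8},{"gripper": 0.2,"x": 0,"y": 0,"z": 0,"spin": 0},{"gripper": 0.2,"x": 0,"y": 0,"z": 0,"spin": 0}]'

```text
time: 34.3
eef_pos: [0.5378, -0.2083, 0.1567]
tcp_rot: [-0.275, 0.962, 0.0, -0.0]
contact_force: [-0.1, 0.5, 0.7]
opening: 0.4
finger_force: 0.0
```

step_arm --commands '[{"gripper": 0.2,"x": 0,"y": 0,"z": 0,"spin": 0},{"gripper": 0.2,"x": 0,"y": 0,"z": 0,"spin": 0},{"gripper": 0.2,"x": 0,"y": 0,"z": 0,"spin": 0},{"gripper": 0.2,"x": 0,"y": 0,"z": 0,"spin": 0},{"gripper": 0.2,"x": 0,"y": 0,"z": 0,"spin": 0},{"gripper": 0.2,"x": 0,"y": 0,"z": 0,"spin": 0},{"gripper": 0.2,"x": 0,"y": 0,"z": 0,"spin": 0},{"gripper": 0.2,"x": 0,"y": 0,"z": 0,"spin": 0},{"gripper": 0.2,"x": 0,"y": 0,"z": 0,"spin": 0},{"gripper": 0.2,"x": 0,"y": 0,"z": 0,"spin": 0}]'

```text
time: 35.3
eef_pos: [0.538, -0.2084, 0.1573]
tcp_rot: [-0.276, 0.961, 0.0, -0.0]
contact_force: [0.1, -0.6, 0.9]
opening: 0.399
finger_force: 0.0
```

```bash
python3 find.py; python3 -c "
from find import *
a=sleeves(look('top'),amin=6);print(a[a[:,1]>-.5])"
```

```text
[ 0.538  -0.2085  0.1573]
[[ 0.5074 -0.4532  0.0068  0.0274]
 [ 0.538  -0.2093  0.0116  0.0523]
 [ 0.4786 -0.0913  0.0124  0.0482]
 [ 0.5159 -0.0894  0.0123  0.048 ]
 [ 0.6626 -0.2964  0.0243  0.0188]
 [ 0.5797 -0.1765  0.0027  0.0361]]
[[ 0.5046 -0.4336  0.0062  0.0274]
 [ 0.538  -0.2092  0.0116  0.0523]
 [ 0.4786 -0.0938  0.0122  0.0482]
 [ 0.5153 -0.092   0.0121  0.048 ]
 [ 0.6397 -0.2903  0.0213  0.0188]
 [ 0.5732 -0.181   0.0025  0.0361]]
rim (array([ 0.5119, -0.2286,  0.0674]), array([ 0.506627  , -0.23201302], dtype=float32))
[]
```

step_arm --commands '[{"gripper": 0.22,"x": 0,"y": 0,"z": 30,"spin": 0},{"gripper": 0.22,"x": 0,"y": 0,"z": 30,"spin": 0},{"gripper": 0.22,"x": 0,"y": 0,"z": 25,"spin": 0},{"gripper": 0.22,"x": 0,"y": 0,"z": 20,"spin": 0},{"gripper": 0.22,"x": 0,"y": 0,"z": 12,"spin": 0},{"gripper": 0.22,"x": 0,"y": 0,"z": 5,"spin": 0},{"gripper": 0.22,"x": 0,"y": 0,"z": 0,"spin": 0},{"gripper": 0.4,"x": 0,"y": 0,"z": 0,"spin": 0},{"gripper": 0.6,"x": 0,"y": 0,"z": 0,"spin": 0},{"gripper": 1,"x": 0,"y": 0,"z": 0,"spin": 0}]'

```text
time: 36.4
eef_pos: [0.5389, -0.209, 0.0367]
tcp_rot: [-0.276, 0.961, -0.001, 0.001]
contact_force: [-0.2, 0.1, 0.9]
opening: 0.265
finger_force: 29.6
```

step_arm --commands '[{"gripper": 1,"x": 0,"y": 0,"z": 0,"spin": 0},{"gripper": 1,"x": 0,"y": 0,"z": 0,"spin": 0},{"gripper": 1,"x": 0,"y": 0,"z": -15,"spin": 0},{"gripper": 1,"x": 0,"y": 0,"z": -35,"spin": 0},{"gripper": 1,"x": 0,"y": 0,"z": -40,"spin": 0},{"gripper": 1,"x": 0,"y": 0,"z": -30,"spin": 8},{"gripper": 1,"x": 0,"y": 0,"z": 0,"spin": 8},{"gripper": 1,"x": 0,"y": 0,"z": 0,"spin": 8},{"gripper": 1,"x": 0,"y": 0,"z": 0,"spin": 8},{"gripper": 1,"x": -5,"y": 40,"z": 0,"spin": 0}]'

```text
time: 37.4
eef_pos: [0.5429, -0.1712, 0.1562]
tcp_rot: [0.003, 1.0, -0.001, 0.0]
contact_force: [0.9, 1.3, -1.4]
opening: 0.267
finger_force: 29.5
```

step_arm --commands '[{"gripper": 1,"x": -5,"y": 40,"z": 0,"spin": 0},{"gripper": 1,"x": -5,"y": 43,"z": 0,"spin": 0},{"gripper": 1,"x": 0,"y": 0,"z": 0,"spin": 0},{"gripper": 1,"x": 0,"y": 0,"z": 0,"spin": 0},{"gripper": 1,"x": 0,"y": 0,"z": 0,"spin": 0},{"gripper": 1,"x": 0,"y": 0,"z": 0,"spin": 0},{"gripper": 1,"x": 0,"y": 0,"z": 0,"spin": 0},{"gripper": 1,"x": 0,"y": 0,"z": 0,"spin": 0},{"gripper": 1,"x": 0,"y": 0,"z": 0,"spin": 0},{"gripper": 1,"x": 0,"y": 0,"z": 0,"spin": 0}]'

```text
time: 38.4
eef_pos: [0.5529, -0.0857, 0.1553]
tcp_rot: [-0.0, 1.0, 0.0, -0.0]
contact_force: [0.2, -0.7, -0.9]
opening: 0.258
finger_force: 29.6
```

```bash
python3 hand.py; python3 find.py|grep -v 0.6
```

```text
tcp [ 0.5529 -0.0856  0.1553] top above tcp 0.0158
axis-tcp [-0.0008 -0.0013  0.0124]
[ 0.5529 -0.0855  0.1553]
[[ 0.4793 -0.0896  0.0117  0.0487]
 [ 0.5158 -0.0877  0.0118  0.0483]
 [ 0.5712 -0.1793  0.0102  0.0383]
[[ 0.4793 -0.0896  0.0115  0.0487]
 [ 0.5153 -0.0877  0.0116  0.0483]
 [ 0.5662 -0.1741  0.0097  0.0383]
rim (array([ 0.5114, -0.227 ,  0.0683]), array([ 0.50508994, -0.22993493], dtype=float32))
```

step_arm --commands '[{"gripper": 1,"x": 1,"y": 0,"z": 30,"spin": 0},{"gripper": 1,"x": 0,"y": 0,"z": 30,"spin": 0},{"gripper": 1,"x": 0,"y": 0,"z": 18,"spin": 0},{"gripper": 1,"x": 0,"y": 0,"z": 0,"spin": 0},{"gripper": 1,"x": 0,"y": 0,"z": 3,"spin": 0},{"gripper": 1,"x": 0,"y": 0,"z": 3,"spin": 0},{"gripper": 1,"x": 0,"y": 0,"z": 3,"spin": 0},{"gripper": 1,"x": 0,"y": 0,"z": 3,"spin": 0},{"gripper": 1,"x": 0,"y": 0,"z": 0,"spin": 0},{"gripper": 1,"x": 0,"y": 0,"z": 0,"spin": 0}]'

```text
time: 39.5
eef_pos: [0.552, -0.0854, 0.0655]
tcp_rot: [-0.0, 1.0, -0.0, 0.0]
contact_force: [0.9, -0.4, 0.2]
opening: 0.266
finger_force: 29.6
```

step_arm --commands '[{"gripper": 1,"x": 0,"y": 0,"z": 3,"spin": 0},{"gripper": 1,"x": 0,"y": 0,"z": 3,"spin": 0},{"gripper": 1,"x": 0,"y": 0,"z": 3,"spin": 0},{"gripper": 1,"x": 0,"y": 0,"z": 3,"spin": 0},{"gripper": 1,"x": 0,"y": 0,"z": 0,"spin": 0},{"gripper": 1,"x": 0,"y": 0,"z": 0,"spin": 0},{"gripper": 1,"x": 0,"y": 0,"z": 0,"spin": 0},{"gripper": 1,"x": 0,"y": 0,"z": 0,"spin": 0},{"gripper": 1,"x": 0,"y": 0,"z": 0,"spin": 0},{"gripper": 1,"x": 0,"y": 0,"z": 0,"spin": 0}]'

```text
time: 40.5
eef_pos: [0.552, -0.0855, 0.0534]
tcp_rot: [-0.0, 1.0, -0.0, 0.0]
contact_force: [0.3, 0.7, 0.5]
opening: 0.262
finger_force: 29.6
```

```bash
python3 hand.py
```

```text
tcp [ 0.552  -0.0854  0.0534] top above tcp 0.0158
axis-tcp [-0.0008 -0.0009  0.0124]
```

Threaded freely. Lower a little, release, back off and look.

step_arm --commands '[{"gripper": 1,"x": 0,"y": 0,"z": 3,"spin": 0},{"gripper": 1,"x": 0,"y": 0,"z": 1,"spin": 0},{"gripper": 1,"x": 0,"y": 0,"z": 0,"spin": 0},{"gripper": 0.5,"x": 0,"y": 0,"z": 0,"spin": 0},{"gripper": 0.2,"x": 0,"y": 0,"z": 0,"spin": 0},{"gripper": 0.2,"x": 0,"y": 0,"z": 0,"spin": 0},{"gripper": 0.2,"x": 0,"y": 0,"z": -20,"spin": 0},{"gripper": 0.2,"x": 0,"y": 0,"z": -40,"spin": 0},{"gripper": 0.2,"x": 0,"y": 0,"z": -40,"spin": 0},{"gripper": 0.2,"x": 20,"y": 0,"z": -8,"spin": 0}]'

```text
time: 41.55
eef_pos: [0.5364, -0.0869, 0.164]
tcp_rot: [-0.001, 1.0, -0.002, 0.006]
contact_force: [0.3, 0.1, 0.7]
opening: 0.399
finger_force: 0.0
```

step_arm --commands '[{"gripper": 0.2,"x": 26,"y": 0,"z": 0,"spin": 0},{"gripper": 0.2,"x": 26,"y": -3,"z": 0,"spin": 0},{"gripper": 0.2,"x": 0,"y": 0,"z": 0,"spin": 0},{"gripper": 0.2,"x": 0,"y": 0,"z": 0,"spin": 0},{"gripper": 0.2,"x": 0,"y": 0,"z": 0,"spin": 0},{"gripper": 0.2,"x": 0,"y": 0,"z": 0,"spin": 0},{"gripper": 0.2,"x": 0,"y": 0,"z": 0,"spin": 0},{"gripper": 0.2,"x": 0,"y": 0,"z": 0,"spin": 0},{"gripper": 0.2,"x": 0,"y": 0,"z": 0,"spin": 0},{"gripper": 0.2,"x": 0,"y": 0,"z": 0,"spin": 0}]'

```text
time: 42.55
eef_pos: [0.48, -0.0885, 0.1572]
tcp_rot: [-0.0, 1.0, 0.0, -0.0]
contact_force: [-0.3, -1.1, 1.2]
opening: 0.402
finger_force: 0.0
```

```bash
python3 find.py
python3 - <<'E'
from find import *
look('wrist','w6.png');c=look('scene','s6.png');print(sleeves(c))
i=cv2.imread('pics/w6.png');j=cv2.imread('pics/s6.png')[160:320,150:400];j=cv2.resize(j,(512,328));cv2.imwrite('pics/m6.png',cv2.resize(np.vstack([i,j]),(430,598)))
E
```

```text
[ 0.48   -0.0885  0.1573]
[[ 0.4779 -0.0897  0.0121  0.0484]
 [ 0.5325 -0.0869  0.0291  0.0481]]
[[ 0.4769 -0.0897  0.0119  0.0484]
 [ 0.5305 -0.0869  0.0286  0.0481]]
rim (array([ 0.5111, -0.2271,  0.0681]), array([ 0.49614993, -0.23261024], dtype=float32))
[[ 0.5067 -0.4585  0.0029  0.0267]
 [ 0.5735 -0.7079  0.0086  0.012 ]]
```

View pics/m6.png

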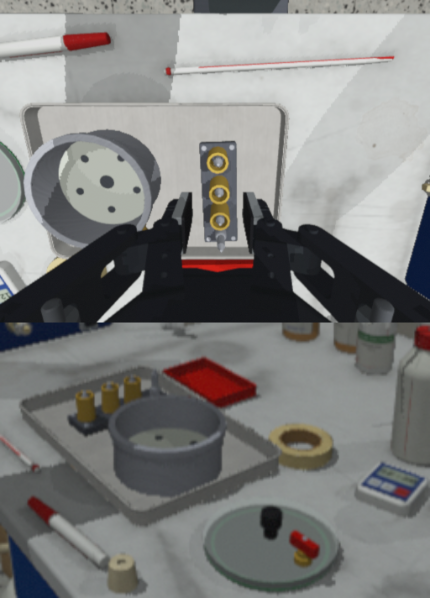

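All three sleeves stand on the gauge (wrist view: 217,162 / 219,193 / 219,219), and the lid is on the mat. I'll check each top's height.

Run:
```python
from find import *
for n in('wrist','top','scene'):
    c=look(n);P=cloud(c)
    for x,y in((.479,-.089),(.515,-.0878),(.551,-.0866),(.587,-.0854)):
        m=(np.hypot(P[...,0]-x,P[...,1]-y)<.0125)&(P[...,2]<.07);z=P[m][:,2];r=(np.hypot(P[...,0]-x,P[...,1]-y)>.0085)
        print(n,x,m.sum(),np.percentile(z,[50,80,95]).round(4) if m.any() else '',P[m&r][:,2].max().round(4) if (m&r).any() else '')
```

```text
wrist 0.479 683 [0.0443 0.0479 0.0495] 0.0502
wrist 0.515 725 [0.0419 0.0477 0.0491] 0.0497
wrist 0.551 640 [0.0437 0.0477 0.0488] 0.0491
wrist 0.587 365 [0.0265 0.0439 0.0501] 0.015
top 0.479 0  
top 0.515 0  
top 0.551 123 [0.0434 0.0481 0.0505] 0.0534
top 0.587 100 [0.0161 0.0373 0.0496] 0.0202
scene 0.479 148 [0.0362 0.0453 0.0477] 0.0476
scene 0.515 157 [0.0356 0.045  0.0477] 0.0477
scene 0.551 107 [0.0389 0.0457 0.0475] 0.0475
scene 0.587 81 [0.0258 0.0407 0.0482] 0.0256
```

All tops are at ~48 mm, so every sleeve is home: all three go back in the chamber and none are rejects. I'll place them in a row along x, gripping along y.

step_arm --commands '[{"gripper": 0.2,"x": 1,"y": -1,"z": 30,"spin": 0},{"gripper": 0.2,"x": 0,"y": 0,"z": 35,"spin": 0},{"gripper": 0.2,"x": 0,"y": 0,"z": 30,"spin": 0},{"gripper": 0.2,"x": 0,"y": 0,"z": 18,"spin": 0},{"gripper": 0.2,"x": 0,"y": 0,"z": 11,"spin": 0},{"gripper": 0.2,"x": 0,"y": 0,"z": 0,"spin": 0},{"gripper": 0.4,"x": 0,"y": 0,"z": 0,"spin": 0},{"gripper": 0.5,"x": 0,"y": 0,"z": 0,"spin": 0},{"gripper": 0.6,"x": 0,"y": 0,"z": 0,"spin": 0},{"gripper": 1,"x": 0,"y": 0,"z": 0,"spin": 0}]'

```text
time: 43.85
eef_pos: [0.4797, -0.0892, 0.0344]
tcp_rot: [-0.0, 1.0, 0.0, 0.001]
contact_force: [-0.7, 3.8, 4.3]
opening: 0.26
finger_force: 30.3
```

step_arm --commands '[{"gripper": 1,"x": 0,"y": 0,"z": 0,"spin": 0},{"gripper": 1,"x": 0,"y": 0,"z": 0,"spin": 0},{"gripper": 1,"x": 0,"y": 0,"z": -10,"spin": 0},{"gripper": 1,"x": 0,"y": 0,"z": -20,"spin": 0},{"gripper": 1,"x": 0,"y": 0,"z": -35,"spin": 0},{"gripper": 1,"x": 0,"y": 0,"z": -35,"spin": 0},{"gripper": 1,"x": 0,"y": 0,"z": -10,"spin": 0},{"gripper": 1,"x": 0,"y": 0,"z": 0,"spin": 0},{"gripper": 1,"x": 0,"y": 0,"z": 0,"spin": 0},{"gripper": 1,"x": 0,"y": 0,"z": 0,"spin": 0}]'

```text
time: 44.85
eef_pos: [0.4776, -0.0891, 0.1412]
tcp_rot: [-0.0, 1.0, 0.001, -0.002]
contact_force: [0.6, -0.1, -0.0]
opening: 0.265
finger_force: 29.9
```

```bash
python3 hand.py
```

```text
tcp [ 0.4777 -0.0891  0.1412] top above tcp 0.0141
axis-tcp [-0.0016 -0.0013  0.0123]
```

step_arm --commands '[{"gripper": 1,"x": -1,"y": -35,"z": 0,"spin": 0},{"gripper": 1,"x": 0,"y": -35,"z": 0,"spin": 0},{"gripper": 1,"x": 0,"y": -35,"z": 0,"spin": 0},{"gripper": 1,"x": 0,"y": -34,"z": 0,"spin": 0},{"gripper": 1,"x": 0,"y": 0,"z": 10,"spin": 0},{"gripper": 1,"x": 0,"y": 0,"z": 30,"spin": 0},{"gripper": 1,"x": 0,"y": 0,"z": 30,"spin": 0},{"gripper": 1,"x": 0,"y": 0,"z": 20,"spin": 0},{"gripper": 1,"x": 0,"y": 0,"z": 7,"spin": 0},{"gripper": 1,"x": 0,"y": 0,"z": 0,"spin": 0}]'

```text
time: 45.9
eef_pos: [0.4788, -0.2271, 0.0443]
tcp_rot: [-0.001, 1.0, 0.001, -0.002]
contact_force: [0.3, -0.7, 0.5]
opening: 0.259
finger_force: 29.9
```

step_arm --commands '[{"gripper": 1,"x": 0,"y": 0,"z": 3,"spin": 0},{"gripper": 1,"x": 0,"y": 0,"z": 2,"spin": 0},{"gripper": 1,"x": 0,"y": 0,"z": 0,"spin": 0},{"gripper": 1,"x": 0,"y": 0,"z": 0,"spin": 0},{"gripper": 0.5,"x": 0,"y": 0,"z": 0,"spin": 0},{"gripper": 0.3,"x": 0,"y": 0,"z": 0,"spin": 0},{"gripper": 0.3,"x": 0,"y": 0,"z": 0,"spin": 0},{"gripper": 0.3,"x": 0,"y": 0,"z": -20,"spin": 0},{"gripper": 0.3,"x": 0,"y": 0,"z": -40,"spin": 0},{"gripper": 0.2,"x": 0,"y": 0,"z": -45,"spin": 0}]'

```text
time: 46.9
eef_pos: [0.4789, -0.2277, 0.1459]
tcp_rot: [-0.0, 1.0, 0.001, -0.002]
contact_force: [0.5, -0.2, -0.1]
opening: 0.402
finger_force: 0.0
```

step_arm --commands '[{"gripper": 0.2,"x": -10,"y": 35,"z": -14,"spin": 0},{"gripper": 0.2,"x": -10,"y": 35,"z": 0,"spin": 0},{"gripper": 0.2,"x": -10,"y": 35,"z": 0,"spin": 0},{"gripper": 0.2,"x": -7,"y": 34,"z": 0,"spin": 0},{"gripper": 0.2,"x": 0,"y": 0,"z": 0,"spin": 0},{"gripper": 0.2,"x": 0,"y": 0,"z": 0,"spin": 0},{"gripper": 0.2,"x": 0,"y": 0,"z": 0,"spin": 0},{"gripper": 0.2,"x": 0,"y": 0,"z": 0,"spin": 0},{"gripper": 0.2,"x": 0,"y": 0,"z": 0,"spin": 0},{"gripper": 0.2,"x": 0,"y": 0,"z": 0,"spin": 0}]'

```text
time: 47.9
eef_pos: [0.5169, -0.0902, 0.1603]
tcp_rot: [0.0, 1.0, -0.0, -0.0]
contact_force: [-0.0, -0.2, 0.9]
opening: 0.397
finger_force: 0.0
```

```bash
python3 find.py; python3 -c "
from h import *
look('wrist','w7.png')"; python3 lid.py top .04; python3 lid.py wrist .04
```

```text
[ 0.5169 -0.09    0.1603]
[[ 0.4791 -0.2293  0.012   0.0524]
 [ 0.533  -0.0881  0.0288  0.0482]
 [ 0.5713 -0.1779  0.0094  0.0367]
 [ 0.6655 -0.3178  0.0088  0.0174]]
[[ 0.4792 -0.2295  0.012   0.0524]
 [ 0.5316 -0.0881  0.0284  0.0482]
 [ 0.5638 -0.1726  0.0088  0.0367]
 [ 0.6375 -0.2889  0.0077  0.0174]]
rim (array([ 0.5113, -0.2271,  0.0683]), array([ 0.50557125, -0.2293926 ], dtype=float32))
[ 0.5169 -0.0899  0.1603]
tap [ 0.5117 -0.4483] knob [ 0.5126 -0.4096  0.0106] [ 0.5126 -0.4096] dist 0.0388 lidx -91.3 bar-rel 20.2
[ 0.5169 -0.0898  0.1603]Traceback (most recent call last):
  File "lid.py", line 20, in <module>
    s=get_state();print(s['eef_pos'].round(4)); lid(sys.argv[1],float(sys.argv[2]))
                                                ~~~^^^^^^^^^^^^^^^^^^^^^^^^^^^^^^^^
  File "lid.py", line 9, in lid
    red=big(((H<8)|(H>172))&(S>140)&(V>60)&zb)
  File "lid.py", line 8, in big
    i=1+np.argmax(st[1:,4]);return np.argwhere(l==i)[:,::-1]
        ~~~~~~~~~^^^^^^^^^^
    return _wrapfunc(a, 'argmax', axis=axis, out=out, **kwds)
    return bound(*args, **kwds)
ValueError: attempt to get argmax of an empty sequence
```

View pics/w7.png

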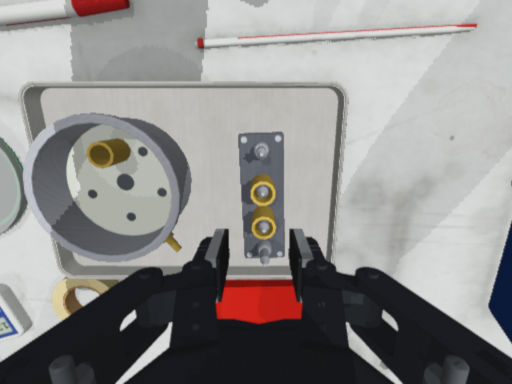

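The first sleeve stands in the chamber at (105,153). The other two are still on the gauge at (262,190) and (263,226).

step_arm --commands '[{"gripper": 0.2,"x": 1.5,"y": 1.5,"z": 30,"spin": 0},{"gripper": 0.2,"x": 0,"y": 0,"z": 35,"spin": 0},{"gripper": 0.2,"x": 0,"y": 0,"z": 30,"spin": 0},{"gripper": 0.2,"x": 0,"y": 0,"z": 20,"spin": 0},{"gripper": 0.2,"x": 0,"y": 0,"z": 11,"spin": 0},{"gripper": 0.2,"x": 0,"y": 0,"z": 0,"spin": 0},{"gripper": 0.4,"x": 0,"y": 0,"z": 0,"spin": 0},{"gripper": 0.5,"x": 0,"y": 0,"z": 0,"spin": 0},{"gripper": 0.6,"x": 0,"y": 0,"z": 0,"spin": 0},{"gripper": 1,"x": 0,"y": 0,"z": 0,"spin": 0}]'

```text
time: 49.1
eef_pos: [0.5163, -0.0879, 0.0355]
tcp_rot: [-0.0, 1.0, -0.0, 0.001]
contact_force: [-0.3, 2.6, 1.8]
opening: 0.267
finger_force: 29.7
```

step_arm --commands '[{"gripper": 1,"x": 0,"y": 0,"z": 0,"spin": 0},{"gripper": 1,"x": 0,"y": 0,"z": 0,"spin": 0},{"gripper": 1,"x": 0,"y": 0,"z": -10,"spin": 0},{"gripper": 1,"x": 0,"y": 0,"z": -20,"spin": 0},{"gripper": 1,"x": 0,"y": 0,"z": -35,"spin": 0},{"gripper": 1,"x": 0,"y": 0,"z": -35,"spin": 0},{"gripper": 1,"x": 0,"y": 0,"z": -10,"spin": 0},{"gripper": 1,"x": 0,"y": 0,"z": 0,"spin": 0},{"gripper": 1,"x": 0,"y": 0,"z": 0,"spin": 0},{"gripper": 1,"x": 0,"y": 0,"z": 0,"spin": 0}]'

```text
time: 50.1
eef_pos: [0.514, -0.0876, 0.142]
tcp_rot: [-0.0, 1.0, 0.001, -0.002]
contact_force: [-0.9, -0.1, -1.3]
opening: 0.27
finger_force: 29.6
```

```bash
python3 hand.py
```

```text
tcp [ 0.5141 -0.0876  0.1421] top above tcp 0.013
axis-tcp [-0.0017 -0.0012  0.0122]
```

step_arm --commands '[{"gripper": 1,"x": 0,"y": -35,"z": 0,"spin": 0},{"gripper": 1,"x": 0,"y": -35,"z": 0,"spin": 0},{"gripper": 1,"x": 0,"y": -35,"z": 0,"spin": 0},{"gripper": 1,"x": 0,"y": -35,"z": 0,"spin": 0},{"gripper": 1,"x": 0,"y": 0,"z": 10,"spin": 0},{"gripper": 1,"x": 0,"y": 0,"z": 30,"spin": 0},{"gripper": 1,"x": 0,"y": 0,"z": 30,"spin": 0},{"gripper": 1,"x": 0,"y": 0,"z": 20,"spin": 0},{"gripper": 1,"x": 0,"y": 0,"z": 7,"spin": 0},{"gripper": 1,"x": 0,"y": 0,"z": 0,"spin": 0}]'

```text
time: 51.15
eef_pos: [0.5143, -0.2266, 0.0451]
tcp_rot: [-0.001, 1.0, 0.001, -0.002]
contact_force: [0.4, -0.3, 0.3]
opening: 0.266
finger_force: 29.7
```

step_arm --commands '[{"gripper": 1,"x": 0,"y": 0,"z": 3,"spin": 0},{"gripper": 1,"x": 0,"y": 0,"z": 2,"spin": 0},{"gripper": 1,"x": 0,"y": 0,"z": 0,"spin": 0},{"gripper": 1,"x": 0,"y": 0,"z": 0,"spin": 0},{"gripper": 0.5,"x": 0,"y": 0,"z": 0,"spin": 0},{"gripper": 0.3,"x": 0,"y": 0,"z": 0,"spin": 0},{"gripper": 0.3,"x": 0,"y": 0,"z": 0,"spin": 0},{"gripper": 0.3,"x": 0,"y": 0,"z": -20,"spin": 0},{"gripper": 0.3,"x": 0,"y": 0,"z": -40,"spin": 0},{"gripper": 0.2,"x": 0,"y": 0,"z": -45,"spin": 0}]'

```text
time: 52.15
eef_pos: [0.5144, -0.2273, 0.1468]
tcp_rot: [-0.0, 1.0, 0.001, -0.002]
contact_force: [1.1, -0.4, 0.1]
opening: 0.397
finger_force: 0.0
```

step_arm --commands '[{"gripper": 0.2,"x": -10,"y": 35,"z": -14,"spin": 0},{"gripper": 0.2,"x": -10,"y": 35,"z": 0,"spin": 0},{"gripper": 0.2,"x": -10,"y": 35,"z": 0,"spin": 0},{"gripper": 0.2,"x": -7,"y": 35,"z": 0,"spin": 0},{"gripper": 0.2,"x": 0,"y": 0,"z": 0,"spin": 0},{"gripper": 0.2,"x": 0,"y": 0,"z": 0,"spin": 0},{"gripper": 0.2,"x": 0,"y": 0,"z": 0,"spin": 0},{"gripper": 0.2,"x": 0,"y": 0,"z": 0,"spin": 0},{"gripper": 0.2,"x": 0,"y": 0,"z": 0,"spin": 0},{"gripper": 0.2,"x": 0,"y": 0,"z": 0,"spin": 0}]'

```text
time: 53.15
eef_pos: [0.5523, -0.0887, 0.1613]
tcp_rot: [0.0, 1.0, -0.0, -0.0]
contact_force: [-0.2, 0.3, 0.1]
opening: 0.404
finger_force: 0.0
```

```bash
python3 find.py
```

```text
[ 0.5524 -0.0886  0.1613]
[[ 0.4797 -0.229   0.0119  0.0525]
 [ 0.5145 -0.2282  0.012   0.0523]
 [ 0.5499 -0.0869  0.012   0.0483]
 [ 0.5712 -0.179   0.01    0.0384]
 [ 0.6608 -0.2953  0.0247  0.0187]]
[[ 0.4797 -0.2293  0.012   0.0525]
 [ 0.5146 -0.2284  0.0121  0.0523]
 [ 0.5489 -0.087   0.0118  0.0483]
 [ 0.5664 -0.1742  0.0095  0.0384]
 [ 0.6388 -0.2701  0.0217  0.0187]]
rim (array([ 0.5115, -0.2272,  0.0681]), array([ 0.5052772 , -0.23003325], dtype=float32))
```

step_arm --commands '[{"gripper": 0.2,"x": 1.5,"y": 1.5,"z": 30,"spin": 0},{"gripper": 0.2,"x": 0,"y": 0,"z": 35,"spin": 0},{"gripper": 0.2,"x": 0,"y": 0,"z": 30,"spin": 0},{"gripper": 0.2,"x": 0,"y": 0,"z": 20,"spin": 0},{"gripper": 0.2,"x": 0,"y": 0,"z": 12,"spin": 0},{"gripper": 0.2,"x": 0,"y": 0,"z": 0,"spin": 0},{"gripper": 0.4,"x": 0,"y": 0,"z": 0,"spin": 0},{"gripper": 0.5,"x": 0,"y": 0,"z": 0,"spin": 0},{"gripper": 0.6,"x": 0,"y": 0,"z": 0,"spin": 0},{"gripper": 1,"x": 0,"y": 0,"z": 0,"spin": 0}]'

```text
time: 54.2
eef_pos: [0.5518, -0.0866, 0.0355]
tcp_rot: [-0.0, 1.0, -0.0, 0.001]
contact_force: [0.2, 1.0, 1.7]
opening: 0.264
finger_force: 29.6
```

step_arm --commands '[{"gripper": 1,"x": 0,"y": 0,"z": 0,"spin": 0},{"gripper": 1,"x": 0,"y": 0,"z": 0,"spin": 0},{"gripper": 1,"x": 0,"y": 0,"z": -10,"spin": 0},{"gripper": 1,"x": 0,"y": 0,"z": -20,"spin": 0},{"gripper": 1,"x": 0,"y": 0,"z": -35,"spin": 0},{"gripper": 1,"x": 0,"y": 0,"z": -35,"spin": 0},{"gripper": 1,"x": 0,"y": 0,"z": -10,"spin": 0},{"gripper": 1,"x": 0,"y": 0,"z": 0,"spin": 0},{"gripper": 1,"x": 0,"y": 0,"z": 0,"spin": 0},{"gripper": 1,"x": 0,"y": 0,"z": 0,"spin": 0}]'

```text
time: 55.2
eef_pos: [0.5494, -0.086, 0.1419]
tcp_rot: [-0.0, 1.0, 0.001, -0.002]
contact_force: [0.3, -0.2, -1.1]
opening: 0.264
finger_force: 29.8
```

```bash
python3 hand.py
```

```text
tcp [ 0.5495 -0.086   0.142 ] top above tcp 0.013
axis-tcp [-0.0022 -0.0012  0.0123]
```

step_arm --commands '[{"gripper": 1,"x": 1,"y": -35,"z": 0,"spin": 0},{"gripper": 1,"x": 0,"y": -35,"z": 0,"spin": 0},{"gripper": 1,"x": 0,"y": -35,"z": 0,"spin": 0},{"gripper": 1,"x": 0,"y": -36.5,"z": 0,"spin": 0},{"gripper": 1,"x": 0,"y": 0,"z": 10,"spin": 0},{"gripper": 1,"x": 0,"y": 0,"z": 30,"spin": 0},{"gripper": 1,"x": 0,"y": 0,"z": 30,"spin": 0},{"gripper": 1,"x": 0,"y": 0,"z": 20,"spin": 0},{"gripper": 1,"x": 0,"y": 0,"z": 7,"spin": 0},{"gripper": 1,"x": 0,"y": 0,"z": 0,"spin": 0}]'

```text
time: 56.25
eef_pos: [0.5487, -0.2266, 0.045]
tcp_rot: [-0.001, 1.0, 0.001, -0.002]
contact_force: [0.2, 0.3, -0.9]
opening: 0.264
finger_force: 29.8
```

step_arm --commands '[{"gripper": 1,"x": 0,"y": 0,"z": 3,"spin": 0},{"gripper": 1,"x": 0,"y": 0,"z": 2,"spin": 0},{"gripper": 1,"x": 0,"y": 0,"z": 0,"spin": 0},{"gripper": 1,"x": 0,"y": 0,"z": 0,"spin": 0},{"gripper": 0.5,"x": 0,"y": 0,"z": 0,"spin": 0},{"gripper": 0.3,"x": 0,"y": 0,"z": 0,"spin": 0},{"gripper": 0.3,"x": 0,"y": 0,"z": 0,"spin": 0},{"gripper": 0.3,"x": 0,"y": 0,"z": -20,"spin": 0},{"gripper": 0.3,"x": 0,"y": 0,"z": -40,"spin": 0},{"gripper": 0.2,"x": 0,"y": 0,"z": -45,"spin": 0}]'

```text
time: 57.25
eef_pos: [0.5489, -0.2273, 0.1467]
tcp_rot: [-0.0, 1.0, 0.001, -0.002]
contact_force: [-0.2, -0.1, 0.1]
opening: 0.401
finger_force: 0.0
```

step_arm --commands '[{"gripper": 0.2,"x": 0,"y": -40,"z": -20,"spin": 0},{"gripper": 0.2,"x": 0,"y": -45,"z": -20,"spin": 0},{"gripper": 0.2,"x": 12,"y": -45,"z": 0,"spin": 0},{"gripper": 0.2,"x": 20,"y": 0,"z": 0,"spin": 0},{"gripper": 0.2,"x": 0,"y": 0,"z": 0,"spin": 8},{"gripper": 0.2,"x": 0,"y": 0,"z": 0,"spin": 8},{"gripper": 0.2,"x": 0,"y": 0,"z": 0,"spin": 8},{"gripper": 0.2,"x": 0,"y": 0,"z": 0,"spin": 8},{"gripper": 0.2,"x": 0,"y": 0,"z": 0,"spin": 8},{"gripper": 0.2,"x": 0,"y": 0,"z": 0,"spin": 8}]'

```text
time: 58.25
eef_pos: [0.5181, -0.358, 0.1874]
tcp_rot: [0.409, 0.912, 0.0, 0.0]
contact_force: [-0.2, -0.6, 0.0]
opening: 0.4
finger_force: 0.0
```

step_arm --commands '[{"gripper": 0,"x": 0,"y": 0,"z": 0,"spin": 8},{"gripper": 0,"x": 0,"y": 0,"z": 0,"spin": 8},{"gripper": 0,"x": 0,"y": 0,"z": 0,"spin": 8},{"gripper": 0,"x": 0,"y": 0,"z": 0,"spin": 8},{"gripper": 0,"x": 0,"y": 0,"z": 0,"spin": 8},{"gripper": 0,"x": 0,"y": 0,"z": 0,"spin": 2},{"gripper": 0,"x": 0,"y": 0,"z": 0,"spin": 0},{"gripper": 0,"x": 0,"y": 0,"z": 0,"spin": 0},{"gripper": 0,"x": 0,"y": 0,"z": 0,"spin": 0},{"gripper": 0,"x": 0,"y": 0,"z": 0,"spin": 0}]'

```text
time: 59.25
eef_pos: [0.5181, -0.358, 0.1873]
tcp_rot: [0.707, 0.707, 0.0, -0.0]
contact_force: [0.1, -0.1, -0.4]
opening: 0.505
finger_force: 0.0
```

```bash
python3 find.py; python3 -c "
from h import *
look('wrist','w8.png')"; python3 lid.py wrist .04
```

```text
[ 0.5182 -0.3579  0.1873]
[[ 0.5152 -0.2298  0.0114  0.0527]
 [ 0.549  -0.2299  0.0116  0.0526]
 [ 0.4803 -0.2307  0.0116  0.0526]
 [ 0.6615 -0.2961  0.0244  0.019 ]
 [ 0.5173 -0.4556  0.0048  0.0259]]
[[ 0.5152 -0.2297  0.0115  0.0527]
 [ 0.5491 -0.2297  0.0117  0.0526]
 [ 0.4802 -0.2306  0.0116  0.0526]
 [ 0.6456 -0.2952  0.0217  0.019 ]
 [ 0.5174 -0.4406  0.0044  0.0259]]
rim (array([ 0.5125, -0.2285,  0.0674]), array([ 0.51221734, -0.25177336], dtype=float32))
[ 0.5182 -0.358   0.1874]
tap [ 0.5119 -0.447 ] knob [ 0.5136 -0.408   0.0113] [ 0.5133 -0.4081] dist 0.039 lidx -92.4 bar-rel 4.8
```

View pics/w8.png

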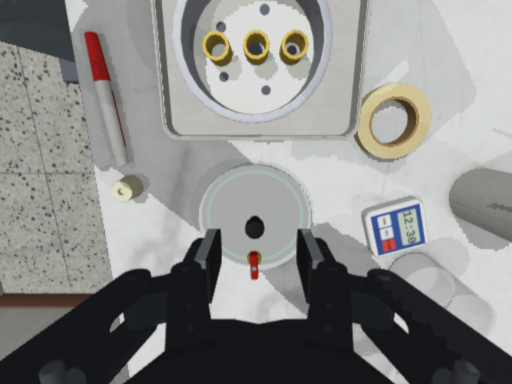

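Three sleeves stand on the chamber floor at (217,47), (256,46) and (294,46). The lid is on the mat with its knob at (255,228) and the bar still in line with it (open).

step_arm --commands '[{"gripper": 0,"x": -25,"y": -2.5,"z": 20,"spin": 0},{"gripper": 0,"x": -25,"y": -2,"z": 30,"spin": 0},{"gripper": 0,"x": 0,"y": 0,"z": 20,"spin": 0},{"gripper": 0,"x": 0,"y": 0,"z": 0,"spin": 0},{"gripper": 0,"x": 0,"y": 0,"z": 0,"spin": 0},{"gripper": 0,"x": 0,"y": 0,"z": 0,"spin": 0},{"gripper": 0,"x": 0,"y": 0,"z": 0,"spin": 0},{"gripper": 0,"x": 0,"y": 0,"z": 0,"spin": 0},{"gripper": 0,"x": 0,"y": 0,"z": 0,"spin": 0},{"gripper": 0,"x": 0,"y": 0,"z": 0,"spin": 0}]'

```text
time: 60.4
eef_pos: [0.5138, -0.408, 0.1178]
tcp_rot: [0.707, 0.707, -0.0, 0.0]
contact_force: [-0.7, 0.2, -0.0]
opening: 0.5
finger_force: 0.0
```

```bash
python3 lid.py wrist .04; python3 find.py | tail -1
```

```text
[ 0.5138 -0.408   0.1178]
tap [ 0.5123 -0.4545] knob [ 0.5133 -0.4086  0.0109] [ 0.5133 -0.4086] dist 0.0459 lidx -91.3 bar-rel 3.8
rim (array([ 0.5128, -0.2739,  0.05  ]), array([ 0.5125697, -0.2861111], dtype=float32))
```

step_arm --commands '[{"gripper": 0,"x": 0,"y": 0,"z": 30,"spin": 0},{"gripper": 0,"x": 0,"y": 0,"z": 30,"spin": 0},{"gripper": 0,"x": 0,"y": 0,"z": 18,"spin": 0},{"gripper": 0,"x": 0,"y": 0,"z": 8,"spin": 0},{"gripper": 0,"x": 0,"y": 0,"z": 0,"spin": 0},{"gripper": 0.3,"x": 0,"y": 0,"z": 0,"spin": 0},{"gripper": 0.5,"x": 0,"y": 0,"z": 0,"spin": 0},{"gripper": 1,"x": 0,"y": 0,"z": 0,"spin": 0},{"gripper": 1,"x": 0,"y": 0,"z": 0,"spin": 0},{"gripper": 1,"x": 0,"y": 0,"z": 0,"spin": 0}]' --force 60

```text
time: 61.5
eef_pos: [0.5144, -0.4089, 0.0333]
tcp_rot: [0.707, 0.707, -0.0, 0.001]
contact_force: [-1.1, 0.2, 5.9]
opening: 0.236
finger_force: 58.7
```

step_arm --commands '[{"gripper": 1,"x": 0,"y": 0,"z": 0,"spin": 0},{"gripper": 1,"x": 0,"y": 0,"z": -5,"spin": 0},{"gripper": 1,"x": 0,"y": 0,"z": -15,"spin": 0},{"gripper": 1,"x": 0,"y": 0,"z": -25,"spin": 0},{"gripper": 1,"x": 0,"y": 0,"z": -30,"spin": 0},{"gripper": 1,"x": 0,"y": 0,"z": -25,"spin": 0},{"gripper": 1,"x": 0,"y": 0,"z": -10,"spin": 0},{"gripper": 1,"x": 0,"y": 0,"z": 0,"spin": 0},{"gripper": 1,"x": 0,"y": 0,"z": 0,"spin": 0},{"gripper": 1,"x": 0,"y": 0,"z": 0,"spin": 0}]'

```text
time: 62.5
eef_pos: [0.5125, -0.4067, 0.1385]
tcp_rot: [0.707, 0.707, 0.0, -0.002]
contact_force: [-0.9, -0.9, -6.6]
opening: 0.231
finger_force: 59.4
```

Run:
```python
from find import *
c=look('wrist');print(get_state()['eef_pos'].round(4),get_state()['contact_force'].round(1));print(rim(c))
c=look('top');P=cloud(c);m=(abs(P[...,2]-.062)<.006)&(np.hypot(P[...,0]-.513,P[...,1]+.228)<.075)
m=cv2.morphologyEx(m.astype(np.uint8),cv2.MORPH_OPEN,np.ones((2,2)))
u=np.argwhere(m)[:,::-1];q=np.array([onz(c,*p,.062)[:2] for p in u],np.float32)
print(len(q),cv2.minEnclosingCircle(q),q.min(0),q.max(0))
```

```text
[ 0.5127 -0.4069  0.1387] [ 0.4 -0.1 -7.3]
(array([ 0.5124, -0.2649,  0.0564]), array([ 0.51246095, -0.28266135], dtype=float32))
722 ((0.5099908113479614, -0.22985698282718658), 0.06779628992080688) [ 0.44385067 -0.29686937] [ 0.57691115 -0.1637678 ]
```

step_arm --commands '[{"gripper": 1,"x": 25,"y": 0,"z": 0,"spin": 0},{"gripper": 1,"x": 35,"y": 0,"z": 0,"spin": 0},{"gripper": 1,"x": 35,"y": 0,"z": 0,"spin": 0},{"gripper": 1,"x": 35,"y": 0,"z": 0,"spin": 0},{"gripper": 1,"x": 29,"y": -0.7,"z": 0,"spin": 0},{"gripper": 1,"x": 20,"y": 0,"z": 0,"spin": 0},{"gripper": 1,"x": 0,"y": 0,"z": 10,"spin": 0},{"gripper": 1,"x": 0,"y": 0,"z": 15,"spin": 0},{"gripper": 1,"x": 0,"y": 0,"z": 10,"spin": 0},{"gripper": 1,"x": 0,"y": 0,"z": 0,"spin": 0}]'

```text
time: 63.6
eef_pos: [0.5111, -0.2288, 0.1031]
tcp_rot: [0.707, 0.707, -0.001, -0.003]
contact_force: [-0.3, 0.0, -6.9]
opening: 0.235
finger_force: 59.2
```

step_arm --commands '[{"gripper": 1,"x": 0,"y": 0,"z": 0,"spin": 0},{"gripper": 1,"x": 0,"y": 0,"z": 0,"spin": 0},{"gripper": 1,"x": 0,"y": 0,"z": 0,"spin": 0},{"gripper": 1,"x": 0,"y": 0,"z": 0,"spin": 0},{"gripper": 1,"x": 0,"y": 0,"z": 0,"spin": 0},{"gripper": 1,"x": 0,"y": 0,"z": 0,"spin": 0},{"gripper": 1,"x": 0,"y": 0,"z": 0,"spin": 0},{"gripper": 1,"x": 0,"y": 0,"z": 0,"spin": 0},{"gripper": 1,"x": 0,"y": 0,"z": 0,"spin": 0},{"gripper": 1,"x": 0,"y": 0,"z": 0,"spin": 0}]'

```text
time: 64.6
eef_pos: [0.5128, -0.229, 0.1063]
tcp_rot: [0.707, 0.707, -0.0, -0.0]
contact_force: [-0.6, -0.5, -6.5]
opening: 0.233
finger_force: 59.2
```

Run:
```python
from h import *
c=look('wrist','w9.png');print(get_state()['eef_pos'].round(4),get_state()['contact_force'].round(1))
c=look('scene','s9.png')
i=cv2.imread('pics/w9.png');j=cv2.imread('pics/s9.png')[170:300,150:350];cv2.imwrite('pics/m9.png',cv2.resize(np.vstack([i,cv2.resize(j,(512,332))]),(428,598)))
```

```text
[ 0.5129 -0.229   0.1063] [ 0.1  0.5 -7.1]
```

View pics/m9.png

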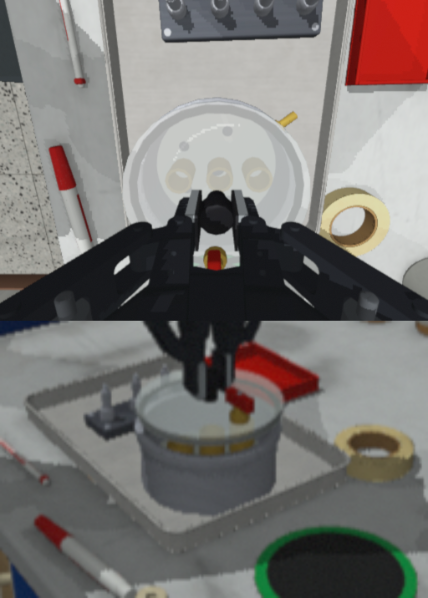

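The lid is held level over the chamber in both views, with all three sleeves visible beneath it. I'll lower and release it.

step_arm --commands '[{"gripper": 1,"x": 1,"y": -0.8,"z": 5,"spin": 0},{"gripper": 1,"x": 0,"y": 0,"z": 5,"spin": 0},{"gripper": 1,"x": 0,"y": 0,"z": 3,"spin": 0},{"gripper": 1,"x": 0,"y": 0,"z": 2,"spin": 0},{"gripper": 1,"x": 0,"y": 0,"z": 1,"spin": 0},{"gripper": 1,"x": 0,"y": 0,"z": 0,"spin": 0},{"gripper": 1,"x": 0,"y": 0,"z": 0,"spin": 0},{"gripper": 1,"x": 0,"y": 0,"z": 0,"spin": 0},{"gripper": 1,"x": 0,"y": 0,"z": 0,"spin": 0},{"gripper": 1,"x": 0,"y": 0,"z": 0,"spin": 0}]'

```text
time: 65.7
eef_pos: [0.512, -0.2279, 0.0923]
tcp_rot: [0.707, 0.707, -0.0, -0.001]
contact_force: [-5.2, 3.4, 5.4]
opening: 0.232
finger_force: 60.5
```

step_arm --commands '[{"gripper": 0.5,"x": 0,"y": 0,"z": -0.5,"spin": 0},{"gripper": 0.2,"x": 0,"y": 0,"z": 0,"spin": 0},{"gripper": 0.1,"x": 0,"y": 0,"z": 0,"spin": 0},{"gripper": 0.1,"x": 0,"y": 0,"z": -20,"spin": 0},{"gripper": 0.1,"x": 0,"y": 0,"z": -40,"spin": 0},{"gripper": 0.3,"x": -25,"y": 0,"z": -40,"spin": 0},{"gripper": 0.3,"x": -23,"y": 0,"z": 0,"spin": 0},{"gripper": 0.3,"x": 0,"y": 0,"z": 0,"spin": 0},{"gripper": 0.3,"x": 0,"y": 0,"z": 0,"spin": 0},{"gripper": 0.3,"x": 0,"y": 0,"z": 0,"spin": 0}]'

```text
time: 66.7
eef_pos: [0.5117, -0.275, 0.1896]
tcp_rot: [0.707, 0.707, 0.0, -0.001]
contact_force: [0.6, -0.2, -0.1]
opening: 0.348
finger_force: 0.0
```

step_arm --commands '[{"gripper": 0.3,"x": 0,"y": 0,"z": 0,"spin": 0},{"gripper": 0.3,"x": 0,"y": 0,"z": 0,"spin": 0},{"gripper": 0.3,"x": 0,"y": 0,"z": 0,"spin": 0},{"gripper": 0.3,"x": 0,"y": 0,"z": 0,"spin": 0},{"gripper": 0.3,"x": 0,"y": 0,"z": 0,"spin": 0},{"gripper": 0.3,"x": 0,"y": 0,"z": 0,"spin": 0},{"gripper": 0.3,"x": 0,"y": 0,"z": 0,"spin": 0},{"gripper": 0.3,"x": 0,"y": 0,"z": 0,"spin": 0},{"gripper": 0.3,"x": 0,"y": 0,"z": 0,"spin": 0},{"gripper": 0.3,"x": 0,"y": 0,"z": 0,"spin": 0}]'

```text
time: 67.7
eef_pos: [0.5121, -0.276, 0.1908]
tcp_rot: [0.707, 0.707, -0.0, -0.0]
contact_force: [-0.9, 0.6, -0.8]
opening: 0.35
finger_force: 0.0
```

```bash
python3 lid.py wrist .099;python3 lid.py top .099
python3 - <<'E'
from h import *
c=look('wrist','w10.png')
i=cv2.imread('pics/w10.png')[40:240,150:370];cv2.imwrite('pics/w10c.png',cv2.resize(i,(660,600)))
E
```

```text
[ 0.5121 -0.276   0.1908]
tap [ 0.5111 -0.2754] knob [ 0.5122 -0.229   0.0102] [ 0.5124 -0.2291] dist 0.0464 lidx -91.3 bar-rel 3.0
[ 0.5121 -0.276   0.1908]Traceback (most recent call last):
  File "lid.py", line 20, in <module>
    s=get_state();print(s['eef_pos'].round(4)); lid(sys.argv[1],float(sys.argv[2]))
                                                ~~~^^^^^^^^^^^^^^^^^^^^^^^^^^^^^^^^
  File "lid.py", line 9, in lid
    red=big(((H<8)|(H>172))&(S>140)&(V>60)&zb)
  File "lid.py", line 8, in big
    i=1+np.argmax(st[1:,4]);return np.argwhere(l==i)[:,::-1]
        ~~~~~~~~~^^^^^^^^^^
    return _wrapfunc(a, 'argmax', axis=axis, out=out, **kwds)
    return bound(*args, **kwds)
ValueError: attempt to get argmax of an empty sequence
```

View pics/w10c.png

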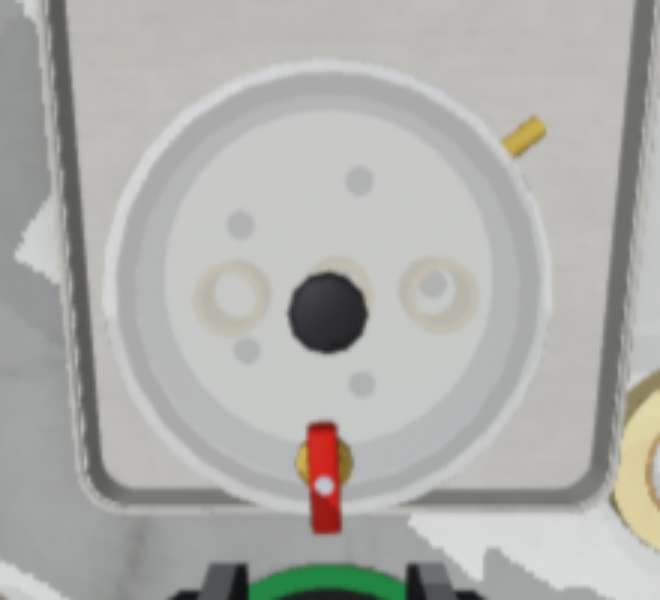

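The lid sits concentric on the flange, the bar is still open, and the sleeves stand inside at (232,297), (338,290) and (439,294). Now I'll close the tap.

step_arm --commands '[{"gripper": 0.3,"x": 0,"y": -0.8,"z": 30,"spin": 0},{"gripper": 0.3,"x": 0,"y": 0,"z": 30,"spin": 0},{"gripper": 0.3,"x": 0,"y": 0,"z": 20,"spin": 0},{"gripper": 0.3,"x": 0,"y": 0,"z": 11.5,"spin": 0},{"gripper": 0.3,"x": 0,"y": 0,"z": 0,"spin": 0},{"gripper": 0.5,"x": 0,"y": 0,"z": 0,"spin": 0},{"gripper": 0.7,"x": 0,"y": 0,"z": 0,"spin": 0},{"gripper": 1,"x": 0,"y": 0,"z": 0,"spin": 0},{"gripper": 1,"x": 0,"y": 0,"z": 0,"spin": 0},{"gripper": 1,"x": 0,"y": 0,"z": 0,"spin": 0}]' --force 30

```text
time: 68.85
eef_pos: [0.5118, -0.2767, 0.1011]
tcp_rot: [0.707, 0.708, -0.0, 0.001]
contact_force: [-2.8, 0.1, 6.3]
opening: 0.098
finger_force: 29.5
```

step_arm --commands '[{"gripper": 1,"x": 0,"y": 0,"z": 0,"spin": -8},{"gripper": 1,"x": 0,"y": 0,"z": 0,"spin": -8},{"gripper": 1,"x": 0,"y": 0,"z": 0,"spin": -8},{"gripper": 1,"x": 0,"y": 0,"z": 0,"spin": -8},{"gripper": 1,"x": 0,"y": 0,"z": 0,"spin": -8},{"gripper": 1,"x": 0,"y": 0,"z": 0,"spin": -8},{"gripper": 1,"x": 0,"y": 0,"z": 0,"spin": -8},{"gripper": 1,"x": 0,"y": 0,"z": 0,"spin": -8},{"gripper": 1,"x": 0,"y": 0,"z": 0,"spin": -8},{"gripper": 1,"x": 0,"y": 0,"z": 0,"spin": -8}]'

```text
time: 69.85
eef_pos: [0.5118, -0.2765, 0.1011]
tcp_rot: [0.084, 0.996, -0.0, 0.001]
contact_force: [-2.2, -0.3, 5.5]
opening: 0.095
finger_force: 30.0
```

step_arm --commands '[{"gripper": 1,"x": 0,"y": 0,"z": 0,"spin": -5},{"gripper": 1,"x": 0,"y": 0,"z": 0,"spin": -4},{"gripper": 1,"x": 0,"y": 0,"z": 0,"spin": 0},{"gripper": 1,"x": 0,"y": 0,"z": 0,"spin": 0},{"gripper": 1,"x": 0,"y": 0,"z": 0,"spin": 0},{"gripper": 0.5,"x": 0,"y": 0,"z": 0,"spin": 0},{"gripper": 0.5,"x": 0,"y": 0,"z": 0,"spin": 0},{"gripper": 0.5,"x": 0,"y": 0,"z": -20,"spin": 0},{"gripper": 0.3,"x": 0,"y": 0,"z": -40,"spin": 0},{"gripper": 0.3,"x": 0,"y": 0,"z": -40,"spin": 0}]'

```text
time: 70.85
eef_pos: [0.5105, -0.2752, 0.1986]
tcp_rot: [0.009, 1.0, 0.001, -0.001]
contact_force: [0.6, -0.8, -0.1]
opening: 0.354
finger_force: 0.0
```

step_arm --commands '[{"gripper": 0.3,"x": 0,"y": 0,"z": -30,"spin": 0},{"gripper": 0.3,"x": 0,"y": 0,"z": 0,"spin": 0},{"gripper": 0.3,"x": 0,"y": 0,"z": 0,"spin": 0},{"gripper": 0.3,"x": 0,"y": 0,"z": 0,"spin": 0},{"gripper": 0.3,"x": 0,"y": 0,"z": 0,"spin": 0},{"gripper": 0.3,"x": 0,"y": 0,"z": 0,"spin": 0},{"gripper": 0.3,"x": 0,"y": 0,"z": 0,"spin": 0},{"gripper": 0.3,"x": 0,"y": 0,"z": 0,"spin": 0},{"gripper": 0.3,"x": 0,"y": 0,"z": 0,"spin": 0},{"gripper": 0.3,"x": 0,"y": 0,"z": 0,"spin": 0}]'

```text
time: 71.85
eef_pos: [0.5113, -0.276, 0.2294]
tcp_rot: [0.008, 1.0, -0.0, 0.0]
contact_force: [0.2, -0.1, 1.1]
opening: 0.349
finger_force: 0.0
```

```bash
python3 lid.py wrist .099;python3 lid.py wrist .099
python3 - <<'E'
from h import *
c=look('wrist','w11.png')
i=cv2.imread('pics/w11.png');cv2.imwrite('pics/w11c.png',cv2.resize(i[60:260,180:400],(660,600)))
E
```

```text
[ 0.5113 -0.276   0.2294]
tap [ 0.51   -0.2776] knob [ 0.5114 -0.2306  0.0105] [ 0.5115 -0.2308] dist 0.047 lidx -91.8 bar-rel -89.5
[ 0.5113 -0.276   0.2294]
tap [ 0.51   -0.2776] knob [ 0.5115 -0.2306  0.0106] [ 0.5115 -0.2309] dist 0.047 lidx -91.8 bar-rel -90.0
```

View pics/w11c.png

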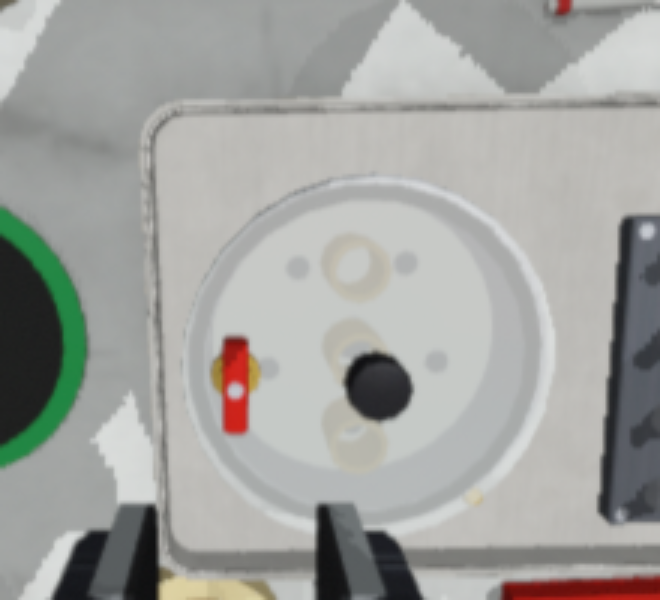

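The bar is crosswise (closed) at (235,385), the lid is centred, and the sleeves stand inside. I'm handing the job in.

```bash
python3 -c "
from plant import *
print(sign_off())"
```

```text
the job is handed in; nothing more can be done
None
```

The job is handed in: all three sleeves present slid fully home on the gauge and stand on the chamber floor, nothing went in the red bin, the lid is back on and centred to about 1–2 mm by camera, and the vent tap was shut last.

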